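# Load the mortar bars and lock the hold-down

### The job

Get the batch ready for curing: put the broken leftovers from the tray into the red scrap bin and lay every small mortar bar with a brass stud flat in a pocket of its own, the stud in the slot of the front wall. Then hang the hold-down on the post's cross pin and twist it clockwise until it drops into its notches and is locked across the bars, and only then press the green start button on the timer. Leave the other things on the bench where they are.

Things in the scene. Friction and masses are not known exactly. Their poses are not given: they have to be found in the camera images.
- tray: Fixed aluminium tray, 116 (x) x 262 (y) x 22 mm. Origin: centre of its underside; z up. Four pockets 96 x 29 mm, centres at x = 0, y = +108, +56, -56, -108 mm, floor 6 mm up; a home bar's origin and axes lie there, in any pocket. Blue rails 13 mm high. End walls 22 mm high at x = +-48 to 54 mm; the front one (-x) has a 16 mm wide slot per pocket for a stud: a bar lies flat only so.
- post (a point): Centre of the flat top of the bayonet post in the middle of the tray, 32 mm above the table, on the tray's axis; axes as the tray's. The post is 28 mm thick. A fixed brass pin crosses it along x: 64 mm long, 6 wide, from 24 to 32 mm above the table. Locked hold-down: its origin 8 mm above the table, arm along the tray's y (either way round), 3 mm above the bars; it cannot then turn or lift off.
- clamp: Loose hold-down, 450 g, upright on the table. Origin: axis of its hub, underside of its collar (76 mm diameter, 32 mm bore, open below); z up. Yellow arm along y, 236 x 20 mm, 26 to 32 mm above the origin. Two entry slots 13 mm wide at -60 and 120 degrees from its x (ccw from above), red lines on top; from each a channel runs 60 degrees counter-clockwise to a 14 mm wide notch on its x axis.
- handle (a point): Top centre of the hold-down's black handle, 62 mm above its origin. Handle: 60 mm along x, 16 wide (y), 30 high; grip across y. To fit: slots over the pin (yaw = tray's + 60 or 240 degrees), lower till the pin meets the channel roof (origin 15 mm above the table; free to turn from 15 to 19 mm), turn 60 degrees clockwise from above to the stop, where it drops 7 mm into the notches.
- bar0: Grey mortar test bar, 90 x 25 x 25 mm, 130 g, lying flat, loose. Origin: centre of the underside of the mortar; x along the bar, z up. One brass stud (8 mm diameter, 10 mm long) stands out of the end at -x. Three or four bars are there; None when absent.
- bar1: Grey mortar test bar, 90 x 25 x 25 mm, 130 g, lying flat, loose. Origin: centre of the underside of the mortar; x along the bar, z up. One brass stud (8 mm diameter, 10 mm long) stands out of the end at -x. Three or four bars are there; None when absent.
- bar2: Grey mortar test bar, 90 x 25 x 25 mm, 130 g, lying flat, loose. Origin: centre of the underside of the mortar; x along the bar, z up. One brass stud (8 mm diameter, 10 mm long) stands out of the end at -x. Three or four bars are there; None when absent.
- bar3: Grey mortar test bar, 90 x 25 x 25 mm, 130 g, lying flat, loose. Origin: centre of the underside of the mortar; x along the bar, z up. One brass stud (8 mm diameter, 10 mm long) stands out of the end at -x. Three or four bars are there; None when absent.
- bar0_stud (a point): Outer end of the brass stud of bar0, 55 mm from the bar's origin along its -x, 12.5 mm above its underside.
- bar1_stud (a point): Outer end of the brass stud of bar1, 55 mm from the bar's origin along its -x, 12.5 mm above its underside.
- bar2_stud (a point): Outer end of the brass stud of bar2, 55 mm from the bar's origin along its -x, 12.5 mm above its underside.
- bar3_stud (a point): Outer end of the brass stud of bar3, 55 mm from the bar's origin along its -x, 12.5 mm above its underside.
- chip0: Reddish broken leftover piece, 40 x 25 x 25 mm with a rough end reaching 8 mm further at +x, 60 g, loose, starting in a pocket of the tray, lying along it. Origin: centre of its underside; x along the piece. One or two of them are there; None when absent.
- chip1: Reddish broken leftover piece, 40 x 25 x 25 mm with a rough end reaching 8 mm further at +x, 60 g, loose, starting in a pocket of the tray, lying along it. Origin: centre of its underside; x along the piece. One or two of them are there; None when absent.
- chip2: Reddish broken leftover piece, 40 x 25 x 25 mm with a rough end reaching 8 mm further at +x, 60 g, loose, starting in a pocket of the tray, lying along it. Origin: centre of its underside; x along the piece. One or two of them are there; None when absent.
- bin: Fixed open red scrap bin, 110 (x) x 150 (y) x 35 mm, walls and floor 4 mm. Origin: centre of its underside.
- start_top (a point): Centre of the top of the green start button (26 mm diameter) while it is up; it sits on a fixed white cure timer, 75 x 85 x 18 mm.
- start (a joint): Travel of the start button, m: 0 up, 0.006 fully down (a spring, 5 N at the bottom; it comes up again when let go). It counts as pressed from 0.004.
- tile0: Beige tile, 50 x 50 x 8 mm, origin at the centre of its underside. Bystander, loose: leave it where it is.
- tile1: Beige tile, 50 x 50 x 8 mm, origin at the centre of its underside. Bystander, loose: leave it where it is.
- tile2: Beige tile, 50 x 50 x 8 mm, origin at the centre of its underside. Bystander, loose: leave it where it is.
- brush: Brush lying on the table, about 200 mm long, origin near its middle. Bystander, loose: leave it where it is.
Not all that is in view belongs to the job. Leave any blue look-alike of the bar0 alone.

How it is judged:
On the way, in this order (a step that is already met when the one before it is completed fails the run):
1. all leftovers are in the bin and every bar is home in a pocket, stud to the front (height (world z) of bar0 between 0.004 and 0.01 m and angle between each of bar0, bar1, bar2, bar3's own z axis and vertical below 0.08 rad and x of each of bar0_stud, bar1_stud, bar2_stud, bar3_stud in the frame of tray below -0.045 m and x of bar0 in the frame of tray between -0.006 and 0.006 m and (y of bar0 in the frame of tray between 0.102 and 0.114 m or y of bar0 in the frame of tray between 0.05 and 0.062 m or y of bar0 in the frame of tray between -0.062 and -0.05 m or y of bar0 in the frame of tray between -0.114 and -0.102 m) and height (world z) of bar1 between 0.004 and 0.01 m and x of bar1 in the frame of tray between -0.006 and 0.006 m and (y of bar1 in the frame of tray between 0.102 and 0.114 m or y of bar1 in the frame of tray between 0.05 and 0.062 m or y of bar1 in the frame of tray between -0.062 and -0.05 m or y of bar1 in the frame of tray between -0.114 and -0.102 m) and height (world z) of bar2 between 0.004 and 0.01 m and x of bar2 in the frame of tray between -0.006 and 0.006 m and (y of bar2 in the frame of tray between 0.102 and 0.114 m or y of bar2 in the frame of tray between 0.05 and 0.062 m or y of bar2 in the frame of tray between -0.062 and -0.05 m or y of bar2 in the frame of tray between -0.114 and -0.102 m) and height (world z) of bar3 between 0.004 and 0.01 m and x of bar3 in the frame of tray between -0.006 and 0.006 m and (y of bar3 in the frame of tray between 0.102 and 0.114 m or y of bar3 in the frame of tray between 0.05 and 0.062 m or y of bar3 in the frame of tray between -0.062 and -0.05 m or y of bar3 in the frame of tray between -0.114 and -0.102 m) and x of chip0 in the frame of bin between -0.052 and 0.052 m and y of chip0 in the frame of bin between -0.072 and 0.072 m and z of each of chip0, chip1, chip2 in the frame of bin below 0.033 m and x of chip1 in the frame of bin between -0.052 and 0.052 m and y of chip1 in the frame of bin between -0.072 and 0.072 m and x of chip2 in the frame of bin between -0.052 and 0.052 m and y of chip2 in the frame of bin between -0.072 and 0.072 m), for 0.2 s.
2. the hold-down is twisted and dropped into its notches (z of clamp in the frame of tray below 0.0105 m and horizontal distance between clamp and tray below 0.005 m and angle between the y axis of clamp and the y axis of tray, either way round below 0.18 rad and angle between clamp's own z axis and vertical below 0.08 rad), for 0.2 s.
3. the start button is pressed, with the hold-down locked (all of step 2 and value of joint start above 0.004 m), for 0.05 s.
At the end, for the whole second after the job is handed in: Leftovers in the bin; each bar flat in a pocket (x and y within 6 mm of its centre, tilt under 0.08 rad), stud in the front slot; hold-down locked (origin under 10.5 mm high, within 5 mm of the post axis, arm within 0.18 rad of the tray's y, tilt under 0.08 rad); button up again; all at rest (all of step 1 and all of step 2 and value of joint start below 0.002 m and linear speed of each of bar0, bar1, bar2, bar3, chip0, chip1, chip2, clamp below 0.02 m/s); the robot touches nothing.
It fails at once if the timer is started before the hold-down is locked (value of joint start above 0.004 m and not (z of clamp in the frame of tray below 0.0105 m and horizontal distance between clamp and tray below 0.005 m and angle between the y axis of clamp and the y axis of tray, either way round below 0.18 rad and angle between clamp's own z axis and vertical below 0.08 rad)).
It fails at once if a bystander is moved more than 3 cm (distance of any of tile0, tile1, tile2, brush from where it was at the start of the episode above 0.03 m).
Of chip0, chip1, chip2 only 1 to 2 are there at a start; the rules pass over those that are not, and their reading is None.
Of bar0, bar1, bar2, bar3 only 3 to 4 are there at a start; the rules pass over those that are not, and their reading is None.
At some moment in a run one of bar0, bar1, bar2, bar3 may be knocked a few centimetres aside while the robot is not near it.
Once in a run the grip may slacken for a moment while it holds something.
It also fails if it takes over 210 s, if anything falls off the work surface, if the arm or the gripper's body presses on something with over 40 N, if the wrist force passes 120 N, or if a joint passes its speed limit or range.

### The arm

A 6-joint arm with a two-finger parallel gripper is mounted at the origin on the work surface. World frame = base frame: x ahead of the robot, y to its left, z up, the work surface at z = 0. Lengths are in m, angles in rad, forces in N, time in s.
With the tool pointing down it reaches from about 0.325 to 0.85 m from the base axis. Payload 15.5 kg.
Tool frame: the origin (TCP) lies between the finger pads; the fingertips stand 8 mm ahead of it and the grasp point (between the pads) lies 11 mm behind it; z points along the fingers, y is the line along which they close (so a half turn about z gives the same grasp; the last joint's range is limited). The gripper opens to 91 mm and grips with 3 to 60 N. Pads are 32 mm wide; open, the fingers measure 118 mm over their backs; the gripper's body (76 mm by 178 mm) begins 60 mm behind the grasp point.
Start: joints at [1.167, 0.494, 1.345, -0, 1.302, -0.096], TCP at [0.189, 0.596, 0.222] pointing down, gripper open.
Joint ranges: [-2.91, 2.91], [-0.82, 2.16], [0.22, 2.67], [-1.22, 4.37], [0.12, 2.79], [-3.08, 3.08]. Speed limits (rad/s): [1.89, 1.89, 2.57, 3.01, 3.01, 3.01].

### API

Orientations are given as a rotation vector (axis times angle).
In Python, from station import bot, cams, hand_in gives the robot as it stands.
- The arm moves only by the tool step_arm, never from a script. Its argument "commands" is a list of rows, each a list of 7 numbers: the turn, a rotation vector about the world's x, y, z in degrees, then the shift along the world's x, y, z in m, then the finger opening in m, from 0 to 0.0912. A call has 1 to 8 rows; each row shifts and turns the commanded pose from where the row before left it; what a row does not reach is not made up. A row lasts 1/10 s, in which the tool goes at most 50 mm and 8.59 degrees, less where a joint would pass 70% of its speed; a pose out of reach is approached as far as the arm can. A call is refused whole if a number of a shift passes 0.05 or a number of a turn 8.59, either way. A call with a gripper value outside its range is refused whole. The fingers move at their own pace and stop on an object; "newtons" is the grip in N (left out, the last holds). Time passes only in rows, so rows that do not move let the fingers close. It gives the time, the measured TCP pose, the force, the opening and the grip force at its end, in the units of the state.
- bot.get_state(): the state, without advancing time (a new reading comes with each control period).
- cams.snapshot(name): name is "scene" or "top" or "wrist"; returns (picture, depth): 384x512x3 uint8, blue, green, red; 384x512 float32, m along the optical axis (not along the pixel's ray), 0 where there is no reading.
- cams.camera_params(name): a dict with "K" (3x3 intrinsics, pixels), "R" (3x3) and "t" (3): a world point X has camera coordinates R X + t. Camera axes: x right, y down, z forward; pixel columns grow to the right and rows downward; lengths in m; the calibration is good to about 2 mm. A picture is of the moment at which its call begins: read the wrist's pose just before it. camera_params takes no time and is no camera call; for the wrist camera it gives the pose at the moment of the call.
- hand_in(): hands the job in; it is judged then, once.
The state is a dict: "time": time; "joint_positions": joint angles; "joint_velocities": joint speeds; "tau": joint torques, N m; "tool_pos": TCP position; "tcp_rot": TCP orientation; "ft_force": force on the tool from outside, world axes, zero at the start; "wrist_torque": the same for the moment, N m; "opening": opening from 0.0 (shut) to 1.0 (fully open); "finger_force": force on a finger pad.
Only numpy, scipy, OpenCV 4.12 (cv2) and the standard library are available. Lean on these libraries where they do the work, as an engineer would, in place of code of your own. Each camera call takes 0.05 s, during which the arm holds its last target. There are 200 camera calls.

## Working session

There is one attempt and no reset: what is moved stays moved. The work goes in short steps, Python scripts to look and compute and a tool call to move; the robot and the scene stay as the last step left them, time stands still between calls to the robot, and variables do not carry over. Pictures are saved under pics/ and viewed, at most 14 in all, crops included, and the job is handed in when it is done.

Besides the shell and the picture viewer there is one more tool, called after "Call:" in YAML: its name, and indented under it one key for each argument. step_arm: Moves the arm, as the interface text tells. Its arguments: {"type":"object","properties":{"commands":{"type":"array","items":{"type":"array","items":{"type":"number"}}},"newtons":{"type":"number"}},"required":["commands"]}

```bash
ls; mkdir -p pics; cat > h.py <<'E'
import numpy as np, cv2
from station import bot, cams
def snap(name):
    P=cams.camera_params(name); im,d=cams.snapshot(name); return im,d,P
def cloud(d,P):
    K,R,t=[np.array(P[k]) for k in("K","R","t")]
    v,u=np.indices(d.shape); c=np.stack([(u-K[0,2])/K[0,0]*d,(v-K[1,2])/K[1,1]*d,d],-1)
    return (c-t.ravel())@R   # R^T (c-t)
E
python3 - <<'E'
from h import *
for n in("top","scene"):
    im,d,P=snap(n); cv2.imwrite(f"pics/{n}0.png",cv2.resize(im,(800,600)));np.savez(f"{n}0.npz",im=im,d=d,**{k:P[k] for k in "KRt"})
    W=cloud(d,P); print(n,P["K"],(-np.array(P["R"]).T@np.array(P["t"]).ravel()), W[192,256],d[192,256])
print(bot.get_state())
E
```

```text
pics
top [[427.22749378   0.         250.28822455]
 [  0.         427.22749378 184.31700114]
 [  0.           0.           1.        ]] [0.30461038 0.03229246 1.28101001] [0.51616786 0.02039863 0.01003844] 1.28819
scene [[440.00807937   0.         252.8387006 ]
 [  0.         440.00807937 193.84602749]
 [  0.           0.           1.        ]] [ 0.99886632 -0.54628937  1.12942773] [0.48614843 0.08740075 0.00431439] 1.3893125
{'time': 0.1, 'joint_positions': array([ 1.16747251e+00,  4.94110321e-01,  1.34605804e+00, -3.34323351e-06,
        1.30248848e+00, -9.55285182e-02]), 'joint_velocities': array([-9.28560520e-04, -1.05463081e-03, -1.98709636e-03, -9.58354077e-04,
        5.08494207e-04, -1.35085284e-05]), 'tau': array([ 6.46547596e-05, -8.80229759e+01, -3.82545698e+01,  7.04919454e-02,
        4.81653423e-02, -1.14360748e-04]), 'tool_pos': array([0.18923616, 0.59532319, 0.22140832]), 'tcp_rot': array([-4.81536239e-01, -3.10420582e+00,  1.62100421e-03]), 'ft_force': array([ 0.21590652, -0.11526958, -0.04714893]), 'wrist_torque': array([ 0.00591601,  0.04972403, -0.00404937]), 'finger_force': 0.0, 'opening': 0.998533785848756}
```

View pics/top0.png

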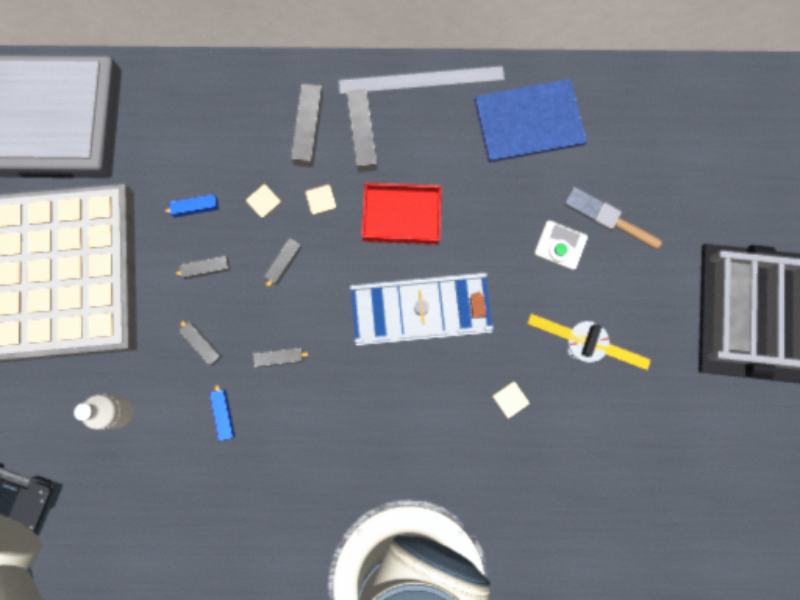

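View pics/scene0.png

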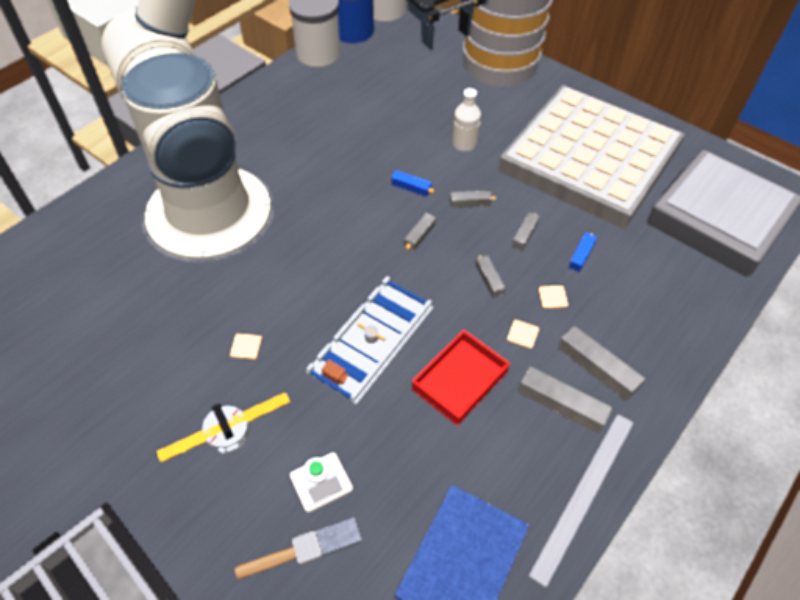

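The top picture shows four small grey bars at (203,266), (283,262), (199,342) and (279,357), with one chip in the tray at (478,305). The bin is at (402,213), the clamp at (589,342), the button at (560,250), and blue decoys at (192,205) and (221,412). The scene picture agrees with this.

```bash
python3 - <<'E'
from h import *
seeds={"top":dict(b0=(203,266),b1=(283,262),b2=(199,342),b3=(279,357))}
f=np.load("top0.npz"); im,d=f["im"],f["d"]; W=cloud(d,f); s=1.5625
hsv=cv2.cvtColor(im,cv2.COLOR_BGR2HSV)
tz=np.median(W[300:330,200:240,2]);print("table z",tz)
def rep(n,mask,zmin=-1):
    p=W[mask]; (c,wh,a)=cv2.minAreaRect((p[:,:2]*1000).astype(np.float32)); 
    print(n,"c",np.round(c,1),"wh",np.round(wh,1),"ang",round(a,1),"mean",np.round(p.mean(0)*1000,1),"z90",round(np.percentile(p[:,2],80)*1000,1),len(p))
n,l,st,ce=cv2.connectedComponentsWithStats(((W[...,2]>0.010)&(d>0)).astype(np.uint8))
for k,(u,v) in dict(b0=(203,266),b1=(283,262),b2=(199,342),b3=(279,357),tray=(440,310),clamp=(560,330),timer=(553,243),bin=(365,213)).items():
    L=l[int(v/s),int(u/s)]; print(L); 
    if L: rep(k,l==L)
H,S,V=[hsv[...,i].astype(int) for i in range(3)]
roi=lambda u0,v0,u1,v1:(np.indices(H.shape)[1]*s>u0)&(np.indices(H.shape)[1]*s<u1)&(np.indices(H.shape)[0]*s>v0)&(np.indices(H.shape)[0]*s<v1)
rep("stud0",(H>8)&(H<30)&(S>130)&roi(170,260,190,280))
rep("stud1",(H>8)&(H<30)&(S>130)&roi(255,270,285,295))
rep("stud2",(H>8)&(H<30)&(S>130)&roi(170,315,195,335))
rep("stud3",(H>8)&(H<30)&(S>130)&roi(295,345,315,365))
rep("chip",(H<14)&(S>110)&roi(465,285,489,325))
rep("green",(H>45)&(H<85)&(S>110)&roi(530,220,590,270))
rep("yellow",(H>20)&(H<32)&(S>150)&roi(520,300,660,380))
rep("handle",(V<60)&roi(570,315,610,365)&(W[...,2]>.04))
rep("pin",(H>12)&(H<32)&(S>100)&roi(400,285,440,330))
rep("blueL",(H>100)&(H<125)&(S>150)&roi(367,280,390,345))
rep("blueR",(H>100)&(H<125)&(S>150)&roi(450,275,475,335))
rep("red",((H<8)|(H>172))&(S>180)&roi(350,170,450,250))
E
```

```text
table z 0.0002927384470670922
75
b0 c [575.4 404.4] wh [26.9 99.3] ang 11.5 mean [574.9 400.3  23.6] z90 26.3 290
73
b1 c [584.9 251.2] wh [26.9 99.3] ang 58.8 mean [586.4 248.8  24. ] z90 27.3 289
118
b2 c [431.7 402.9] wh [100.8  25.7] ang 43.6 mean [428.3 398.8  24.4] z90 27.1 288
144
b3 c [404.1 245.8] wh [25.5 98.5] ang 7.3 mean [403.2 248.   24.3] z90 26.9 286
0
109
clamp c [ 437.7 -332.3] wh [228.5  75.3] ang 83.0 mean [ 436.4 -331.3   36.6] z90 36.8 925
66
timer c [ 628.  -292.1] wh [85.5 76.2] ang 69.2 mean [ 625.8 -290.4   21.4] z90 26.9 668
17
bin c [686.6  19. ] wh [150. 112.] ang 87.9 mean [687.7  19.5  28.4] z90 35.6 456
stud0 c [564.8 450.4] wh [2.5 0. ] ang 148.2 mean [564.8 450.4  16.6] z90 17.9 2
stud1 c [545.6 273.8] wh [4.6 6.3] ang 70.6 mean [545.3 273.9  19.7] z90 22.9 6
stud2 c [467.6 435.7] wh [5.  3.6] ang 81.4 mean [467.  436.1  15.7] z90 17.9 3
stud3 c [409.9 200. ] wh [6.6 3.7] ang 89.1 mean [410.  200.   16.9] z90 19.4 6
chip c [ 506.  -125.8] wh [43.8 22.6] ang 5.4 mean [ 504.7 -125.9   31.1] z90 33.8 108
green c [ 614.  -284.6] wh [18.9 20.8] ang 44.7 mean [ 613.7 -284.6   40.4] z90 42.7 43
yellow c [ 437.6 -332.2] wh [233.7  20.8] ang 69.0 mean [ 437.1 -333.1   32.2] z90 34.3 401
handle c [ 437.1 -325.4] wh [ 3.6 51.9] ang 70.1 mean [ 437.8 -325.2   56.6] z90 61.8 38
pin c [500.9 -18.4] wh [53.3  3.1] ang 4.5 mean [495.1 -18.9  30.8] z90 34.0 10
blueL c [420.6  54.5] wh [235.6  17.2] ang 6.6 mean [493.1  62.9  21. ] z90 15.3 164
blueR c [510.9 -99.6] wh [87.2 17.8] ang 6.9 mean [510.7 -99.9  13.2] z90 15.8 174
red c [523.6  25. ] wh [147.7 438.3] ang 88.2 mean [689.9  19.9  13.9] z90 15.9 1753
```

Call:
step_arm:
  commands:
    - [0,0,0,0.038,-0.036,0.02,0.0912]
    - [0,0,0,0.038,-0.036,0.02,0.0912]
    - [0,0,0,0.038,-0.036,0.02,0.0912]
    - [0,0,0,0.038,-0.036,0.02,0.0912]
    - [0,0,0,0.038,-0.036,0.02,0.0912]
    - [0,0,0,0.038,-0.036,0.02,0.0912]
    - [0,0,0,0.038,-0.036,0.02,0.0912]
    - [0,0,0,0,0,0,0.0912]

```text
time: 0.9
tool_pos: [0.4308, 0.3677, 0.3489]
tcp_rot: [0.488, 3.1, 0.002]
ft_force: [-0.3, 0.5, -0.7]
opening: 1.004
finger_force: 0.0
```

```bash
python3 - <<'E'
from h import *
s=bot.get_state();print(s["tool_pos"],s["tcp_rot"])
im,d,P=snap("wrist");cv2.imwrite("pics/w1.png",im);np.savez("w1.npz",im=im,d=d,**{k:P[k] for k in "KRt"})
print(P["K"][0],P["R"],-np.array(P["R"]).T@np.array(P["t"]).ravel())
W=cloud(d,P);print(W[::95,::127].round(3)[...,:])
E
```

```text
[0.43081923 0.36770789 0.34885038] [4.88221767e-01 3.10000606e+00 2.08324527e-03]
[269.48291841   0.         257.201227  ] [[ 0.30731973  0.95160517  0.00147746]
 [ 0.91819956 -0.29693848  0.26217764]
 [ 0.24992831 -0.07921576 -0.9650185 ]] [0.36015866 0.38960144 0.51248981]
[[[ 0.068  0.064  0.029]
  [ 0.116  0.244  0.002]
  [ 0.18   0.443  0.001]
  [ 0.243  0.644 -0.001]
  [ 0.308  0.842  0.001]]

 [[ 0.18  -0.035  0.001]
  [ 0.25   0.18   0.   ]
  [ 0.32   0.397  0.001]
  [ 0.39   0.615 -0.   ]
  [ 0.449  0.783  0.057]]

 [[ 0.334 -0.131  0.001]
  [ 0.411  0.106  0.001]
  [ 0.487  0.343  0.001]
  [ 0.545  0.562  0.049]
  [ 0.609  0.77   0.059]]

 [[ 0.378  0.32   0.456]
  [ 0.403  0.325  0.424]
  [ 0.69   0.276  0.001]
  [ 0.437  0.417  0.418]
  [ 0.417  0.436  0.454]]

 [[ 0.392  0.326  0.471]
  [ 0.399  0.35   0.471]
  [ 0.405  0.375  0.473]
  [ 0.468  0.405  0.431]
  [ 0.436  0.428  0.462]]]
```

Call:
step_arm:
  commands:
    - [0,0,0,0.001,-0.045,0,0.0912]
    - [0,0,0,0.001,-0.045,0,0.0912]
    - [0,0,0,0.001,-0.045,0,0.0912]
    - [0,0,0,0.001,-0.045,0,0.0912]
    - [0,0,0,0.001,-0.045,0,0.0912]
    - [0,0,0,0.001,-0.045,0,0.0912]
    - [0,0,0,0.001,-0.045,0,0.0912]
    - [0,0,0,0,0,0,0.0912]

```text
time: 1.75
tool_pos: [0.4332, 0.0524, 0.3463]
tcp_rot: [-0.487, -3.103, 0.002]
ft_force: [0.6, 0.5, 0.6]
opening: 1.004
finger_force: 0.0
```

```bash
python3 - <<'E'
from h import *
s=bot.get_state();print(s["tool_pos"],s["tcp_rot"])
im,d,P=snap("wrist");cv2.imwrite("pics/w2.png",im);np.savez("w2.npz",im=im,d=d,**{k:P[k] for k in "KRt"})
cv2.imwrite("pics/w12.png",np.vstack([cv2.resize(cv2.imread("pics/w1.png"),(400,300)),cv2.resize(im,(400,300))]))
E
```

```text
[0.43320062 0.05237534 0.34632162] [-4.87305683e-01 -3.10273336e+00  1.81642854e-03]
```

View pics/w12.png

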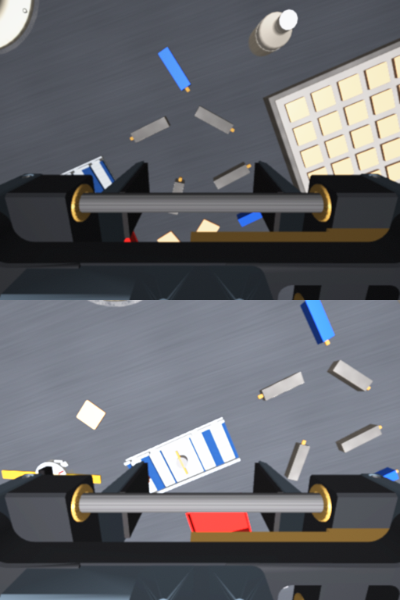

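Call:
step_arm:
  commands:
    - [0,0,0,0.028,-0.018,-0.036,0.0912]
    - [0,0,0,0.028,-0.018,-0.036,0.0912]
    - [0,0,0,0.028,-0.018,-0.036,0.0912]
    - [0,0,0,0.028,-0.018,-0.036,0.0912]
    - [0,0,0,0.025,-0.018,-0.036,0.0912]
    - [0,0,0,0,0,0,0.0912]
    - [0,0,0,0,0,0,0.0912]

```text
time: 2.5
tool_pos: [0.5702, -0.0326, 0.1656]
tcp_rot: [-0.48, -3.102, -0.001]
ft_force: [-0.1, 0.2, 0.5]
opening: 1.001
finger_force: 0.0
```

```bash
python3 - <<'E'
from h import *
s=bot.get_state();print(s["tool_pos"],s["tcp_rot"])
im,d,P=snap("wrist");np.savez("w3.npz",im=im,d=d,**{k:P[k] for k in "KRt"})
cv2.imwrite("pics/w3.png",cv2.resize(im[:240],None,fx=1.56,fy=1.56,interpolation=cv2.INTER_CUBIC))
E
```

```text
[ 0.57015869 -0.0326129   0.16559693] [-4.79658728e-01 -3.10174575e+00 -6.51265432e-04]
```

View pics/w3.png

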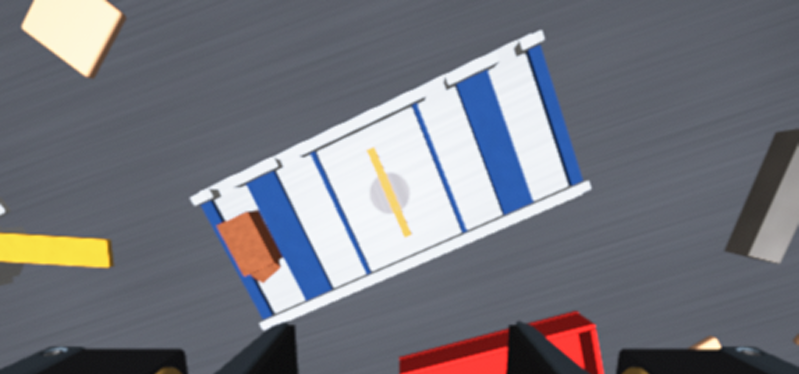

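```bash
cat >> h.py <<'E'
def rect(p,n=""):
    q=(p[:,:2]*1000).astype(np.float32); c,wh,a=cv2.minAreaRect(q); print(n,"c",np.round(c,1),"wh",np.round(wh,1),"ang",round(a,2),"z",np.round(np.percentile(p[:,2],[20,50,80])*1000,1),len(p)); return c,wh,a
def load(f): 
    f=np.load(f); im=f["im"]; hsv=cv2.cvtColor(im,cv2.COLOR_BGR2HSV).astype(int); return im,hsv,cloud(f["d"],f)
def box(W,x0,x1,y0,y1): return (W[...,0]>x0)&(W[...,0]<x1)&(W[...,1]>y0)&(W[...,1]<y1)
E
python3 - <<'E'
from h import *
for fn in("w3","top0","scene0"):
    im,hsv,W=load(fn+".npz"); H,S,V=hsv[...,0],hsv[...,1],hsv[...,2]
    b=box(W,.41,.60,-.19,.14); print(fn,"table",np.median(W[box(W,.3,.42,-.1,.1)][:,2]) if box(W,.3,.42,-.1,.1).any() else 0)
    m=b&(V>165)&(S<60)&(W[...,2]>.003); rect(W[m],"white"); rect(W[m&(W[...,2]>.016)],"walls")
    rect(W[b&(H>12)&(H<32)&(S>70)&(W[...,2]>.022)],"pin")
    rect(W[b&(H<14)&(S>110)&(W[...,2]>.02)&(W[...,1]<-.08)],"chip")
    for s in(1,-1):rect(W[b&(H>100)&(H<125)&(S>150)&(W[...,2]>.008)&(abs(W[...,1]+.017-.082*s)<.022)],"rail")
E
```

```text
w3 table 0.001089836292904305
white c [500.8 -19.8] wh [116.8 262.4] ang 6.13 z [ 6.5  7.3 11.1] 16265
walls c [501.1 -19.9] wh [108.3 262.4] ang 6.06 z [22.4 23.2 24.3] 3091
pin c [538.   -8.7] wh [114.6  83. ] ang 48.01 z [255.3 264.2 267.1] 5801
chip c [ 508.  -127.2] wh [48.3 25.1] ang 6.45 z [29.4 31.9 32.6] 1003
rail c [492.4  60.8] wh [95.1 21.8] ang 6.05 z [13.4 14.  14.6] 1784
rail c [ 509.5 -101.6] wh [95.2 22.9] ang 6.13 z [13.5 14.1 14.6] 1551
top0 table 0.0012015484170341758
white c [501.9 -19.6] wh [118.6 262.1] ang 6.02 z [ 5.1  7.3 14.7] 2173
walls c [500.9 -19.7] wh [109.  262.1] ang 5.99 z [20.3 22.6 25.8] 418
pin c [501.1 -18.7] wh [60.7  4.9] ang 6.79 z [29.6 30.9 34.3] 30
chip c [ 506.  -125.8] wh [43.8 22.6] ang 5.43 z [29.5 31.2 33.9] 107
rail c [493.6  62.9] wh [88.7 16.6] ang 6.0 z [11.6 13.3 15.3] 158
rail c [510.9 -99.6] wh [87.2 17.8] ang 6.93 z [10.7 13.2 15.8] 172
scene0 table 0.0006502721485700889
white c [499.3 -13.2] wh [123.6 277.6] ang 5.88 z [ 5.7  8.2 19. ] 1935
walls c [501.1 -19.7] wh [110.8 263.5] ang 6.33 z [19.5 22.4 26.1] 461
pin c [504.  -21.2] wh [58.5  4.7] ang 4.58 z [30.3 32.  34.3] 22
chip c [ 510.2 -129.1] wh [43.8 24.2] ang 6.7 z [25.4 30.5 32.9] 123
rail c [490.7  59.3] wh [86.3 21.4] ang 5.97 z [12.1 14.  16.4] 137
rail c [ 509.1 -102.6] wh [88.1 19.7] ang 4.77 z [11.9 13.7 15.6] 126
```

The slots are on the robot side, so tray yaw is 6.1° with its centre at (0.501, -0.020). Next is the chip.

Call:
step_arm:
  commands:
    - [0,0,7.9,-0.0155,-0.0236,-0.0164,0.06]
    - [0,0,7.9,-0.0155,-0.0236,-0.0164,0.06]
    - [0,0,7.9,-0.0155,-0.0236,-0.0164,0.06]
    - [0,0,0,-0.0155,-0.0236,-0.0164,0.06]
    - [0,0,0,0,0,0,0.06]
    - [0,0,0,0,0,0,0.06]

```text
time: 3.15
tool_pos: [0.5088, -0.128, 0.1025]
tcp_rot: [-0.165, 3.136, -0.0]
ft_force: [0.7, 0.1, 0.1]
opening: 0.656
finger_force: 0.0
```

Call:
step_arm:
  commands:
    - [0,0,0,-0.0005,0.0005,-0.03,0.06]
    - [0,0,0,0,0,-0.03,0.06]
    - [0,0,0,0,0,-0.018,0.06]
    - [0,0,0,0,0,0,0.06]
    - [0,0,0,0,0,0,0.0]
    - [0,0,0,0,0,0,0.0]
    - [0,0,0,0,0,0,0.0]
    - [0,0,0,0,0,0,0.0]
  newtons: 30

```text
time: 3.95
tool_pos: [0.5086, -0.1281, 0.0239]
tcp_rot: [-0.166, 3.136, -0.001]
ft_force: [0.6, 0.3, 0.2]
opening: 0.337
finger_force: 0.0
```

Call:
step_arm:
  commands:
    - [0,0,0,0,0,0,0.0]
    - [0,0,0,0,0,0.03,0.0]
    - [0,0,0,0,0,0.04,0.0]
    - [0,0,0,0,0,0.03,0.0]
    - [0,0,0,0,0,0,0.0]

```text
time: 4.45
tool_pos: [0.51, -0.1289, 0.1269]
tcp_rot: [-0.166, 3.132, -0.004]
ft_force: [-0.1, -0.4, -1.6]
opening: 0.269
finger_force: 30.0
```

Call:
step_arm:
  commands:
    - [0,0,0,0.035,0.03,0,0.0]
    - [0,0,0,0.035,0.03,0,0.0]
    - [0,0,0,0.035,0.03,0,0.0]
    - [0,0,0,0.035,0.03,0,0.0]
    - [0,0,0,0.035,0.03,-0.02,0.0]
    - [0,0,0,0,0,-0.03,0.0]
    - [0,0,0,0,0,-0.03,0.0]
    - [0,0,0,0,0,0,0.0]

```text
time: 5.25
tool_pos: [0.6799, 0.0221, 0.0385]
tcp_rot: [0.166, -3.129, -0.001]
ft_force: [-0.8, -0.2, 0.3]
opening: 0.274
finger_force: 30.0
```

```bash
python3 - <<'E'
from h import *
s=bot.get_state();print(s["tool_pos"],s["finger_force"],s["opening"])
E
```

```text
[0.67991444 0.02212213 0.03848761] 29.999892711639404 0.27350183293851565
```

Call:
step_arm:
  commands:
    - [0,0,0,0,0,0,0.05]
    - [0,0,0,0,0,0,0.05]
    - [0,0,0,0,0,0,0.05]
    - [0,0,0,0,0,0.04,0.05]
    - [0,0,0,0,0,0.04,0.06]
    - [0,0,0,-0.015,0.04,0.04,0.06]
    - [0,0,0,-0.015,0.04,0.04,0.06]
    - [0,0,0,-0.015,0.04,0,0.06]

```text
time: 6.05
tool_pos: [0.6447, 0.1307, 0.1981]
tcp_rot: [-0.163, 3.128, 0.001]
ft_force: [1.3, 0.5, -0.4]
opening: 0.654
finger_force: 0.0
```

Call:
step_arm:
  commands:
    - [0,0,0,-0.015,0.04,0,0.06]
    - [0,0,0,-0.015,0.04,0,0.06]
    - [0,0,0,-0.015,0.04,0,0.06]
    - [0,0,0,-0.015,0.04,0,0.06]
    - [0,0,0,-0.005,0.02,0,0.06]
    - [0,0,0,0,0,0,0.06]
    - [0,0,0,0,0,0,0.06]

```text
time: 6.75
tool_pos: [0.5775, 0.3101, 0.1926]
tcp_rot: [-0.167, 3.136, 0.0]
ft_force: [1.0, 0.0, -1.0]
opening: 0.66
finger_force: 0.0
```

```bash
cat >> h.py <<'E'
def bars(fn):
    """small grey bars and their studs, from a saved shot"""
    im,hsv,W=load(fn); H,S,V=hsv[...,0],hsv[...,1],hsv[...,2]
    m=(W[...,2]>.014)&(W[...,2]<.05)&(S<45)&box(W,.3,.64,.15,.55)
    n,l,st,_=cv2.connectedComponentsWithStats(m.astype(np.uint8))
    for i in range(1,n):
        if st[i,4]<150: continue
        p=W[l==i]; p=p[p[:,2]>np.median(p[:,2])-.004]; c,wh,a=rect(p,f"bar{i}")
        c=np.array(c)/1000; y=(H>8)&(H<30)&(S>100)&(np.hypot(W[...,0]-c[0],W[...,1]-c[1])<.07)&(W[...,2]<.03)
        if y.any(): q=W[y].mean(0)[:2]-c; print("   stud dir",np.degrees(np.arctan2(q[1],q[0])).round(1),y.sum(),np.hypot(*q).round(4))
E
python3 - <<'E'
from h import *
s=bot.get_state();print(s["tool_pos"],s["tcp_rot"],s["finger_force"],s["opening"])
im,d,P=snap("wrist");np.savez("w4.npz",im=im,d=d,**{k:P[k] for k in "KRt"})
bars("w4.npz")
im,hsv,W=load("w4.npz"); H,S=hsv[...,0],hsv[...,1]
im,d,P=snap("top");np.savez("top1.npz",im=im,d=d,**{k:P[k] for k in "KRt"})
bars("top1.npz")
cv2.imwrite("pics/t1.png",np.hstack([im[80:300,80:430],]))
cv2.imwrite("pics/m1.png",np.vstack([cv2.imread("pics/t1.png"),cv2.resize(np.load("w4.npz")["im"][:240],(350,164))]))
E
```

```text
[0.57752704 0.31012352 0.19262614] [-1.67283508e-01  3.13581911e+00  3.53021005e-04] 0.0 0.6602069347189038
bar1 c [403.4 249.7] wh [26. 90.] ang 7.68 z [25.3 26.  26.7] 2234
   stud dir -82.1 64 0.052
bar2 c [428.1 399.5] wh [89.6 26.3] ang 43.38 z [25.3 26.  26.7] 2008
   stud dir 42.6 58 0.0512
bar3 c [519.7 537.1] wh [211.3  26.1] ang 0.1 z [44.  46.  47.5] 3306
bar5 c [589.3 248.7] wh [25. 90.] ang 59.19 z [25.4 26.  26.6] 1328
   stud dir 149.5 61 0.0493
bar6 c [576.2 400.3] wh [25.9 90.5] ang 11.97 z [25.3 25.9 26.5] 1393
   stud dir 102.8 36 0.0508
bar2 c [589.1 248.9] wh [26.5 89.1] ang 59.87 z [23.2 25.5 27.3] 238
   stud dir 147.7 8 0.0492
```

View pics/m1.png

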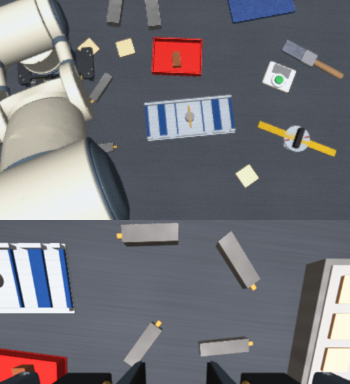

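The wrist view shows all four bars and the top view shows the chip in the bin. I'll pick bar C, at (0.589, 0.249) with its stud direction 149.3°.

Call:
step_arm:
  commands:
    - [0,0,-7.36,0.0024,-0.0123,-0.025,0.06]
    - [0,0,-7.36,0.0024,-0.0123,-0.025,0.06]
    - [0,0,-7.36,0.0024,-0.0123,-0.025,0.06]
    - [0,0,-7.36,0.0024,-0.0123,-0.025,0.06]
    - [0,0,-7.36,0.0022,-0.0122,-0.025,0.06]
    - [0,0,0,0,0,0,0.06]
    - [0,0,0,0,0,0,0.06]
  newtons: 40

```text
time: 7.55
tool_pos: [0.5896, 0.2481, 0.0673]
tcp_rot: [-0.829, -3.03, 0.0]
ft_force: [0.1, -0.5, 0.7]
opening: 0.656
finger_force: 0.0
```

Call:
step_arm:
  commands:
    - [0,0,0,-0.0003,0.0006,-0.03,0.06]
    - [0,0,0,0,0,-0.0183,0.06]
    - [0,0,0,0,0,0,0.06]
    - [0,0,0,0,0,0,0.0]
    - [0,0,0,0,0,0,0.0]
    - [0,0,0,0,0,0,0.0]
    - [0,0,0,0,0,0,0.0]
    - [0,0,0,0,0,0,0.0]

```text
time: 8.35
tool_pos: [0.5892, 0.2494, 0.0189]
tcp_rot: [0.832, 3.029, 0.001]
ft_force: [-0.8, -0.5, 7.5]
opening: 0.268
finger_force: 40.0
```

Call:
step_arm:
  commands:
    - [0,0,0,0,0,0.02,0.0]
    - [0,0,0,0,0,0.03,0.0]
    - [0,0,7.36,-0.01,-0.04,0,0.0]
    - [0,0,7.36,-0.01,-0.04,0,0.0]
    - [0,0,7.36,-0.01,-0.04,0,0.0]
    - [0,0,7.36,-0.01,-0.04,0,0.0]
    - [0,0,7.36,-0.01,-0.04,0,0.0]
    - [0,0,0,0,0,0,0.0]

```text
time: 9.15
tool_pos: [0.5375, 0.0455, 0.0684]
tcp_rot: [0.172, -3.135, 0.001]
ft_force: [-1.3, 1.3, -1.3]
opening: 0.272
finger_force: 40.0
```

Call:
step_arm:
  commands:
    - [0,0,0,-0.0062,-0.0432,0,0.0]
    - [0,0,0,-0.0062,-0.0432,0,0.0]
    - [0,0,0,-0.0062,-0.0432,0,0.0]
    - [0,0,0,-0.0062,-0.0432,0,0.0]
    - [0,0,0,0,0,-0.01,0.0]
    - [0,0,0,0,0,0,0.0]
    - [0,0,0,0,0,0,0.0]

```text
time: 9.85
tool_pos: [0.514, -0.1226, 0.0583]
tcp_rot: [0.166, -3.136, -0.001]
ft_force: [1.0, -0.7, -1.5]
opening: 0.271
finger_force: 40.0
```

```bash
python3 - <<'E'
from h import *
s=bot.get_state();print(s["tool_pos"],s["tcp_rot"],s["finger_force"],s["opening"],s["ft_force"])
im,d,P=snap("wrist");np.savez("w5.npz",im=im,d=d,**{k:P[k] for k in "KRt"})
im2,d,P=snap("top");np.savez("top2.npz",im=im2,d=d,**{k:P[k] for k in "KRt"})
im3,d,P=snap("scene")
cv2.imwrite("pics/m2.png",np.vstack([np.hstack([cv2.resize(im2[120:270,180:380],(400,300)),cv2.resize(im3[170:270,180:320],(400,300))]),cv2.resize(im[:200],(800,300))]))
E
```

```text
[ 0.51397455 -0.12264042  0.05831037] [ 1.66391816e-01 -3.13645923e+00 -7.85916734e-04] 39.99698281288147 0.27131613616582645 [ 0.96396451 -0.74202484 -1.4999892 ]
```

View pics/m2.png

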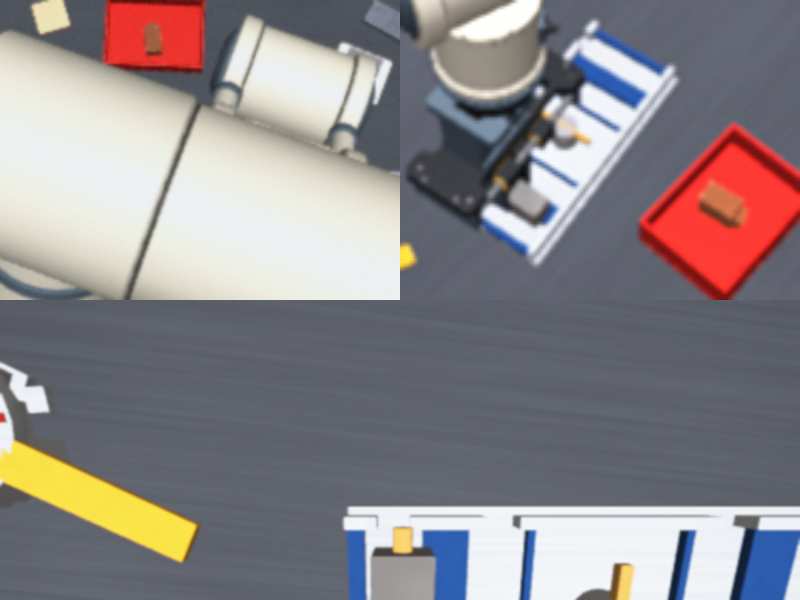

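Call:
step_arm:
  commands:
    - [0,0,0,-0.0015,-0.0045,-0.01,0.0]
    - [0,0,0,0,0,0,0.0]
    - [0,0,0,0,0,0,0.0]

```text
time: 10.3
tool_pos: [0.5123, -0.1279, 0.048]
tcp_rot: [0.166, -3.136, -0.001]
ft_force: [-0.1, 0.2, -0.9]
opening: 0.273
finger_force: 40.0
```

Call:
step_arm:
  commands:
    - [0,0,0,0.0002,0.0007,-0.008,0.0]
    - [0,0,0,0,0,-0.008,0.0]
    - [0,0,0,0,0,-0.0065,0.0]
    - [0,0,0,0,0,0,0.0]
    - [0,0,0,0,0,0,0.0]

```text
time: 10.8
tool_pos: [0.5126, -0.1272, 0.0254]
tcp_rot: [0.166, -3.137, -0.0]
ft_force: [0.5, -0.3, -0.6]
opening: 0.271
finger_force: 40.0
```

Call:
step_arm:
  commands:
    - [0,0,0,0,0,0,0.042]
    - [0,0,0,0,0,0,0.042]
    - [0,0,0,0,0,0,0.042]
    - [0,0,0,0,0,0.02,0.042]
    - [0,0,0,0,0,0.04,0.06]
    - [0,0,0,0,0,0.04,0.06]
    - [0,0,-8.02,-0.01,0.0343,0,0.06]
    - [0,0,-8.02,-0.01,0.0343,0,0.06]

```text
time: 11.6
tool_pos: [0.4934, -0.0587, 0.1272]
tcp_rot: [0.284, 3.125, -0.001]
ft_force: [0.4, 0.6, 0.5]
opening: 0.658
finger_force: 0.0
```

Call:
step_arm:
  commands:
    - [0,0,-8.02,-0.01,0.0343,0,0.06]
    - [0,0,-8.02,-0.01,0.0343,0,0.06]
    - [0,0,-8.02,-0.01,0.0343,0,0.06]
    - [0,0,-8.02,-0.01,0.0343,0,0.06]
    - [0,0,-8.02,-0.01,0.0343,0,0.06]
    - [0,0,-8.02,-0.01,0.0343,0,0.06]
    - [0,0,-8.02,-0.01,0.0343,0,0.06]
    - [0,0,-8.02,-0.01,0.0343,0,0.06]

```text
time: 12.4
tool_pos: [0.4141, 0.2116, 0.1261]
tcp_rot: [1.873, 2.522, 0.001]
ft_force: [1.1, 0.1, 1.0]
opening: 0.659
finger_force: 0.0
```

Call:
step_arm:
  commands:
    - [0,0,-8.02,-0.009,0.034,0,0.06]
    - [0,0,0,0,0,-0.02,0.06]
    - [0,0,0,0,0,0,0.06]
    - [0,0,0,0,0,0,0.06]

```text
time: 12.8
tool_pos: [0.4055, 0.2433, 0.106]
tcp_rot: [-2.033, -2.394, 0.002]
ft_force: [1.1, -0.2, 0.2]
opening: 0.655
finger_force: 0.0
```

```bash
cat >> h.py <<'E'
def look():
    s=bot.get_state(); r=s["tcp_rot"]; a=(2*np.degrees(np.arctan2(r[1],r[0]))-90)%360
    print("tcp",s["tool_pos"].round(4),"y ang",round(a,2),"tilt",r[2].round(4),"F",s["ft_force"].round(1),"grip",round(s["finger_force"],1),round(s["opening"]*91.2,1),"t",s["time"]); return s
E
python3 - <<'E'
from h import *
look()
for n in("wrist","top"):
    im,d,P=snap(n);np.savez(n+"6.npz",im=im,d=d,**{k:P[k] for k in "KRt"})
    print(n);bars(n+"6.npz")
E
```

```text
tcp [0.4055 0.2433 0.106 ] y ang 9.33 tilt 0.0016 F [ 1.1 -0.2  0.2] grip 0.0 59.7 t 12.8
wrist
bar1 c [427.6 398.5] wh [87.7 25.4] ang 43.47 z [25.3 26.  26.6] 3021
bar2 c [576.8 396.4] wh [27.5 82.9] ang 12.4 z [25.1 25.9 26.6] 3493
bar5 c [403.9 249.9] wh [25.1 89.9] ang 7.73 z [25.4 26.1 26.6] 2454
   stud dir -82.4 14 0.054
top
bar1 c [526.9 537.6] wh [225.5  25. ] ang 0.27 z [42.1 45.5 48. ] 393
bar2 c [576.1 400.1] wh [26.2 90.5] ang 12.36 z [23.  24.9 26.8] 240
   stud dir 100.6 7 0.0527
```

Call:
step_arm:
  commands:
    - [0,0,-1.6,-0.0019,0.0065,-0.03,0.06]
    - [0,0,0,0,0,-0.03,0.06]
    - [0,0,0,0,0,-0.0265,0.06]
    - [0,0,0,0,0,0,0.06]
    - [0,0,0,0,0,0,0.0]
    - [0,0,0,0,0,0,0.0]
    - [0,0,0,0,0,0,0.0]
    - [0,0,0,0,0,0,0.0]

```text
time: 13.7
tool_pos: [0.4044, 0.2503, 0.0203]
tcp_rot: [2.067, 2.365, 0.002]
ft_force: [0.8, -0.1, -1.7]
opening: 0.341
finger_force: 0.0
```

Call:
step_arm:
  commands:
    - [0,0,0,0,0,0,0.0]
    - [0,0,0,0,0,0.025,0.0]
    - [0,0,0,0,0,0.025,0.0]
    - [0,0,-7.6,0.0085,-0.027,0,0.0]
    - [0,0,-7.6,0.0085,-0.027,0,0.0]
    - [0,0,-7.6,0.0085,-0.027,0,0.0]
    - [0,0,-7.6,0.0085,-0.027,0,0.0]
    - [0,0,-7.6,0.0085,-0.027,0,0.0]

```text
time: 14.5
tool_pos: [0.4466, 0.1141, 0.0696]
tcp_rot: [2.729, 1.556, 0.0]
ft_force: [0.9, 0.5, -0.7]
opening: 0.273
finger_force: 40.0
```

Call:
step_arm:
  commands:
    - [0,0,-7.6,0.0085,-0.027,0,0.0]
    - [0,0,-7.6,0.0085,-0.027,0,0.0]
    - [0,0,-7.6,0.0085,-0.027,0,0.0]
    - [0,0,-7.6,0.0085,-0.027,0,0.0]
    - [0,0,-7.6,0.0085,-0.027,0,0.0]
    - [0,0,-7.6,0.0085,-0.027,0,0.0]
    - [0,0,-7.6,0.0085,-0.027,0,0.0]
    - [0,0,0,0,0,0,0.0]

```text
time: 15.3
tool_pos: [0.5073, -0.0766, 0.0696]
tcp_rot: [3.136, 0.167, 0.003]
ft_force: [0.8, 0.2, -1.5]
opening: 0.267
finger_force: 40.0
```

```bash
python3 -c "
from h import *
look()"
```

```text
tcp [ 0.5073 -0.0766  0.0696] y ang 276.08 tilt 0.0028 F [ 0.8  0.2 -1.5] grip 40.0 24.3 t 15.3
```

Call:
step_arm:
  commands:
    - [0,0,0,-0.0003,0.0012,-0.02,0.0]
    - [0,0,0,0,0,0,0.0]
    - [0,0,0,0,0,0,0.0]

```text
time: 15.6
tool_pos: [0.505, -0.0721, 0.0494]
tcp_rot: [-3.136, -0.18, 0.002]
ft_force: [1.2, 0.7, -1.3]
opening: 0.269
finger_force: 40.0
```

```bash
python3 - <<'E'
from h import *
look()
im,d,P=snap("wrist");np.savez("w7.npz",im=im,d=d,**{k:P[k] for k in "KRt"}); W=cloud(d,P)
im3,d,P=snap("scene"); 
cv2.imwrite("pics/m3.png",np.vstack([cv2.resize(im[:220],(512,220)),cv2.resize(im3[165:275,180:330],(512,375))]))
E
```

```text
tcp [ 0.505  -0.0721  0.0494] y ang 276.55 tilt 0.002 F [ 1.2  0.7 -1.3] grip 40.0 24.6 t 15.6
```

View pics/m3.png

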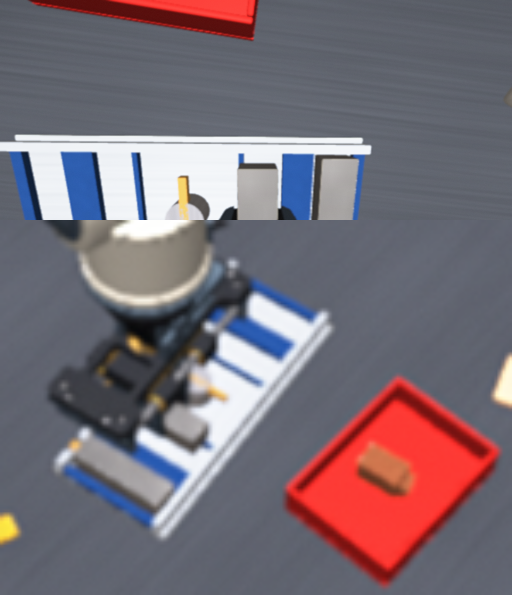

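Call:
step_arm:
  commands:
    - [0,0,-0.45,0.002,-0.0033,0,0.0]
    - [0,0,0,0,0,0,0.0]
    - [0,0,0,0,0,-0.008,0.0]
    - [0,0,0,0,0,-0.008,0.0]
    - [0,0,0,0,0,-0.0068,0.0]
    - [0,0,0,0,0,0,0.0]
    - [0,0,0,0,0,0,0.0]

```text
time: 16.4
tool_pos: [0.5073, -0.0759, 0.0259]
tcp_rot: [-3.137, -0.165, 0.001]
ft_force: [0.4, -0.1, -1.2]
opening: 0.274
finger_force: 40.0
```

Call:
step_arm:
  commands:
    - [0,0,0,0,0,0,0.042]
    - [0,0,0,0,0,0,0.042]
    - [0,0,0,0,0,0,0.042]
    - [0,0,0,0,0,0.02,0.042]
    - [0,0,0,0,0,0.04,0.06]
    - [0,0,0,0,0,0.04,0.06]
    - [0,0,7.48,-0.0066,0.0396,0,0.06]
    - [0,0,7.48,-0.0066,0.0396,0,0.06]

```text
time: 17.2
tool_pos: [0.4952, 0.0034, 0.1279]
tcp_rot: [3.087, 0.576, 0.005]
ft_force: [-0.2, 0.7, -0.3]
opening: 0.659
finger_force: 0.0
```

Call:
step_arm:
  commands:
    - [0,0,7.48,-0.0066,0.0396,0,0.06]
    - [0,0,7.48,-0.0066,0.0396,0,0.06]
    - [0,0,7.48,-0.0066,0.0396,0,0.06]
    - [0,0,0,-0.0066,0.0396,0,0.06]
    - [0,0,0,-0.0066,0.0396,0,0.06]
    - [0,0,0,-0.0066,0.0396,0,0.06]
    - [0,0,0,-0.0066,0.0396,0,0.06]
    - [0,0,0,0,0,0,0.06]

```text
time: 18.0
tool_pos: [0.4475, 0.2844, 0.1267]
tcp_rot: [-2.916, -1.167, -0.002]
ft_force: [1.0, -0.6, -0.4]
opening: 0.658
finger_force: 0.0
```

```bash
python3 - <<'E'
from h import *
look()
im,d,P=snap("wrist");np.savez("w8.npz",im=im,d=d,**{k:P[k] for k in "KRt"});bars("w8.npz")
for f in("top0","scene0","w1"):
    im,h,W=load(f+".npz"); m=box(W,.25,.46,.46,.62)&(W[...,2]>.06)&(W[...,2]<.18); rect(W[m],"bottle "+f) if m.any() else 0
    if m.any(): print(W[m][:,2].max())
E
```

```text
tcp [0.4475 0.2844 0.1267] y ang 313.62 tilt -0.0019 F [ 1.  -0.6 -0.4] grip 0.0 60.0 t 18.0
bar1 c [431.2 533.9] wh [32.4 19.6] ang 4.65 z [38.3 45.1 46.4] 1076
bar2 c [579.5 386.4] wh [25.5 62.8] ang 12.36 z [25.3 26.  26.7] 1647
bar3 c [429.  398.9] wh [89.  25.5] ang 43.18 z [25.4 26.  26.6] 2586
   stud dir 40.0 25 0.0505
bottle top0 c [365.7 566.7] wh [196.6  63.4] ang 13.44 z [ 85.5 103.5 138.5] 534
0.15486035006801957
bottle scene0 c [364.6 565.2] wh [193.4  68. ] ang 13.8 z [ 73.7  99.4 122.8] 356
0.1544256322628167
bottle w1 c [361.9 567. ] wh [188.8  55.7] ang 17.71 z [ 95.3 108.6 149.8] 2093
0.15332250927568214
```

```bash
python3 - <<'E'
from h import *
for f in("top0","scene0","w1"):
    im,h,W=load(f+".npz")
    for z in(.05,.08,.11,.14):
        m=box(W,.25,.46,.46,.66)&(abs(W[...,2]-z)<.01); m.any() and rect(W[m],f"{f} {z}")
E
```

```text
top0 0.05 c [365.2 589.7] wh [195.3 135.1] ang 3.02 z [45.6 49.8 55.8] 865
top0 0.08 c [298.8 531.3] wh [23.8 57.7] ang 87.2 z [73.7 80.5 87. ] 68
top0 0.11 c [299.2 545.3] wh [50.8 45.8] ang 0.56 z [102.1 107.6 112.7] 184
top0 0.14 c [299.6 549.3] wh [27.2 26.8] ang 78.82 z [142.3 147.9 149.2] 73
scene0 0.05 c [369.4 588. ] wh [186.6 137.5] ang 2.24 z [46.4 50.5 56.6] 402
scene0 0.08 c [306.7 534.1] wh [59.3 32. ] ang 31.51 z [73.7 79.4 85.8] 74
scene0 0.11 c [304.9 540.5] wh [50.4 31.1] ang 35.55 z [103.6 108.9 114.9] 89
scene0 0.14 c [298.8 548.9] wh [28.2 29.3] ang 16.19 z [137.4 142.2 148.2] 39
w1 0.05 c [367.3 590.3] wh [191.3 135.6] ang 2.68 z [46.5 50.2 57.6] 2819
w1 0.08 c [305.2 534.9] wh [59.8 29.3] ang 21.15 z [73.  79.3 86.4] 218
w1 0.11 c [300.7 546.8] wh [51.2 46.4] ang 23.01 z [102.8 108.2 114. ] 785
w1 0.14 c [300.  548.4] wh [27.  25.1] ang 26.22 z [140.8 147.  149.7] 191
```

Call:
step_arm:
  commands:
    - [0,0,0,-0.0064,0.038,0,0.06]
    - [0,0,0,-0.0064,0.038,-0.02,0.06]
    - [0,0,0,-0.006,0.036,-0.04,0.06]
    - [0,0,0,0,0,0,0.06]
    - [0,0,0,0,0,0,0.06]
    - [0,0,0,0,0,0,0.06]

```text
time: 18.65
tool_pos: [0.4306, 0.3886, 0.0704]
tcp_rot: [2.919, 1.161, 0.001]
ft_force: [1.3, 0.9, 0.2]
opening: 0.655
finger_force: 0.0
```

```bash
python3 -c "
from h import *
look()"
```

```text
tcp [0.4306 0.3886 0.0704] y ang 313.37 tilt 0.0011 F [1.3 0.9 0.2] grip 0.0 59.7 t 18.65
```

Call:
step_arm:
  commands:
    - [0,0,0,-0.0023,0.0102,-0.01,0.06]
    - [0,0,0,0,0,-0.02,0.06]
    - [0,0,0,0,0,-0.021,0.06]
    - [0,0,0,0,0,0,0.06]
    - [0,0,0,0,0,0,0.0]
    - [0,0,0,0,0,0,0.0]
    - [0,0,0,0,0,0,0.0]
    - [0,0,0,0,0,0,0.0]

```text
time: 19.45
tool_pos: [0.4279, 0.4001, 0.0194]
tcp_rot: [-2.919, -1.162, -0.002]
ft_force: [0.1, 0.3, -0.1]
opening: 0.34
finger_force: 0.0
```

Call:
step_arm:
  commands:
    - [0,0,0,0,0,0,0.0]
    - [0,0,0,0,0,0.025,0.0]
    - [0,0,0,0,0,0.025,0.0]
    - [0,0,7.9,0.0035,-0.017,0,0.0]
    - [0,0,7.9,0.0035,-0.017,0,0.0]
    - [0,0,7.9,0.0035,-0.017,0,0.0]
    - [0,0,7.9,0.0035,-0.017,0,0.0]
    - [0,0,7.9,0.0035,-0.017,0,0.0]

```text
time: 20.25
tool_pos: [0.4451, 0.3142, 0.0688]
tcp_rot: [-2.348, -2.087, 0.0]
ft_force: [-0.6, -0.5, -1.9]
opening: 0.27
finger_force: 40.0
```

Call:
step_arm:
  commands:
    - [0,0,7.9,0.0038,-0.0214,0,0.0]
    - [0,0,7.9,0.0038,-0.0214,0,0.0]
    - [0,0,7.9,0.0038,-0.0214,0,0.0]
    - [0,0,7.9,0.0038,-0.0214,0,0.0]
    - [0,0,7.9,0.0038,-0.0214,0,0.0]
    - [0,0,7.9,0.0038,-0.0214,0,0.0]
    - [0,0,7.9,0.0038,-0.0214,0,0.0]
    - [0,0,7.9,0.0038,-0.0214,0,0.0]

```text
time: 21.05
tool_pos: [0.4755, 0.1428, 0.0688]
tcp_rot: [0.907, 3.008, 0.0]
ft_force: [0.7, -0.5, -2.0]
opening: 0.27
finger_force: 40.0
```

Call:
step_arm:
  commands:
    - [0,0,7.9,0.0038,-0.0214,0,0.0]
    - [0,0,7.9,0.0038,-0.0214,0,0.0]
    - [0,0,7.9,0.0038,-0.0214,0,0.0]
    - [0,0,7.9,0.0038,-0.0214,0,0.0]
    - [0,0,7.9,0.0038,-0.0214,0,0.0]
    - [0,0,0,0,0,-0.01,0.0]
    - [0,0,0,0,0,0,0.0]
    - [0,0,0,0,0,0,0.0]

```text
time: 21.85
tool_pos: [0.4939, 0.0372, 0.0584]
tcp_rot: [0.151, -3.137, -0.0]
ft_force: [-0.3, 0.2, -1.4]
opening: 0.273
finger_force: 40.0
```

```bash
python3 -c "
from h import *
look()"
```

```text
tcp [0.4939 0.0372 0.0584] y ang 95.5 tilt -0.0003 F [-0.3  0.2 -1.4] grip 40.0 24.9 t 21.85
```

Call:
step_arm:
  commands:
    - [0,0,0.6,0.0011,-0.0012,-0.01,0.0]
    - [0,0,0,0,0,0,0.0]
    - [0,0,0,0,0,-0.008,0.0]
    - [0,0,0,0,0,-0.008,0.0]
    - [0,0,0,0,0,-0.0066,0.0]
    - [0,0,0,0,0,0,0.0]
    - [0,0,0,0,0,0,0.0]

```text
time: 22.55
tool_pos: [0.4953, 0.0355, 0.0256]
tcp_rot: [0.17, -3.136, -0.0]
ft_force: [-0.2, -0.1, -2.4]
opening: 0.272
finger_force: 40.0
```

Call:
step_arm:
  commands:
    - [0,0,0,0,0,0,0.042]
    - [0,0,0,0,0,0,0.042]
    - [0,0,0,0,0,0,0.042]
    - [0,0,0,0,0,0.02,0.042]
    - [0,0,0,0,0,0.04,0.06]
    - [0,0,0,0,0,0.04,0.06]
    - [0,0,-7.63,0.0074,0.0332,0,0.06]
    - [0,0,-7.63,0.0074,0.0332,0,0.06]

```text
time: 23.35
tool_pos: [0.5113, 0.1023, 0.1276]
tcp_rot: [0.258, 3.128, 0.001]
ft_force: [-0.1, 0.6, -0.0]
opening: 0.656
finger_force: 0.0
```

Call:
step_arm:
  commands:
    - [0,0,-7.63,0.0074,0.0332,0,0.06]
    - [0,0,-7.63,0.0074,0.0332,0,0.06]
    - [0,0,-7.63,0.0074,0.0332,0,0.06]
    - [0,0,-7.63,0.0074,0.0332,0,0.06]
    - [0,0,-7.63,0.0074,0.0332,0,0.06]
    - [0,0,-7.63,0.0074,0.0332,0,0.06]
    - [0,0,-7.63,0.0074,0.0332,0,0.06]
    - [0,0,-7.63,0.0074,0.0332,0,0.06]

```text
time: 24.15
tool_pos: [0.5695, 0.3689, 0.126]
tcp_rot: [-1.811, -2.567, 0.0]
ft_force: [0.3, -1.2, 0.6]
opening: 0.659
finger_force: 0.0
```

Call:
step_arm:
  commands:
    - [0,0,-7.63,0.0074,0.0332,0,0.06]
    - [0,0,0,0,0,-0.03,0.06]
    - [0,0,0,0,0,0,0.06]
    - [0,0,0,0,0,0,0.06]

```text
time: 24.55
tool_pos: [0.5764, 0.4, 0.0958]
tcp_rot: [-1.97, -2.447, 0.003]
ft_force: [0.0, 0.2, 0.5]
opening: 0.66
finger_force: 0.0
```

```bash
python3 - <<'E'
from h import *
look()
for n in("wrist","top"):
    im,d,P=snap(n);np.savez(n+"9.npz",im=im,d=d,**{k:P[k] for k in "KRt"})
    print(n);bars(n+"9.npz")
cv2.imwrite("pics/t9.png",cv2.resize(im[60:300,60:440],(760,480)))
E
```

```text
tcp [0.5764 0.4    0.0958] y ang 12.33 tilt 0.003 F [0.  0.2 0.5] grip 0.0 60.2 t 24.55
wrist
bar1 c [530.3 541.2] wh [219.3  11.8] ang 5.76 z [44.3 45.8 46.6] 4190
bar2 c [576.5 401.2] wh [25. 88.] ang 12.05 z [25.5 26.1 26.6] 2566
   stud dir 101.9 62 0.0486
top
```

View pics/t9.png

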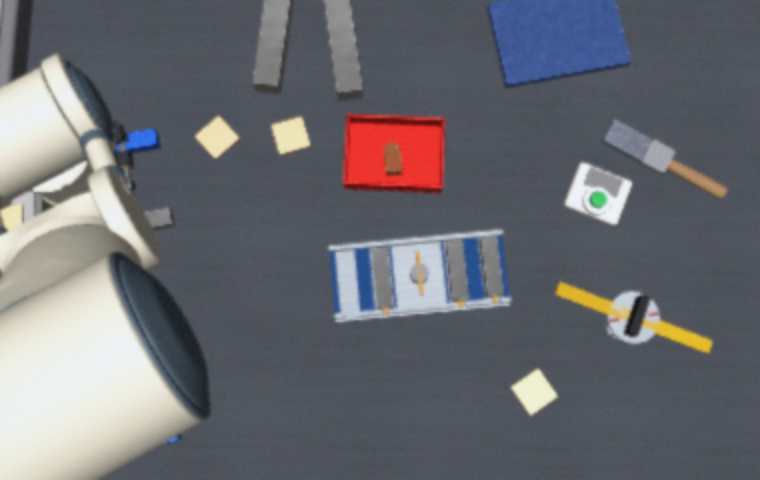

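Three bars sit in their pockets with studs in the front slots at (386,310), (461,303) and (496,298), and the chip is in the bin. Bar D is next. The gripper is already over it.

Call:
step_arm:
  commands:
    - [0,0,0,0,0.0005,-0.03,0.06]
    - [0,0,0,0,0,-0.03,0.06]
    - [0,0,0,0,0,-0.0168,0.06]
    - [0,0,0,0,0,0,0.06]
    - [0,0,0,0,0,0,0.0]
    - [0,0,0,0,0,0,0.0]
    - [0,0,0,0,0,0,0.0]
    - [0,0,0,0,0,0,0.0]

```text
time: 25.45
tool_pos: [0.5774, 0.4014, 0.0202]
tcp_rot: [1.971, 2.446, 0.002]
ft_force: [0.3, -0.3, -0.3]
opening: 0.34
finger_force: 0.0
```

Call:
step_arm:
  commands:
    - [0,0,0,0,0,0,0.0]
    - [0,0,0,0,0,0.025,0.0]
    - [0,0,0,0,0,0.025,0.0]
    - [0,0,7.0,-0.0072,-0.026,0,0.0]
    - [0,0,7.0,-0.0072,-0.026,0,0.0]
    - [0,0,7.0,-0.0072,-0.026,0,0.0]
    - [0,0,7.0,-0.0072,-0.026,0,0.0]
    - [0,0,7.0,-0.0072,-0.026,0,0.0]

```text
time: 26.25
tool_pos: [0.5405, 0.2702, 0.0694]
tcp_rot: [1.136, 2.929, 0.0]
ft_force: [0.4, -0.4, -1.1]
opening: 0.273
finger_force: 40.0
```

Call:
step_arm:
  commands:
    - [0,0,7.0,-0.0072,-0.026,0,0.0]
    - [0,0,7.0,-0.0072,-0.026,0,0.0]
    - [0,0,7.0,-0.0072,-0.026,0,0.0]
    - [0,0,7.0,-0.0072,-0.026,0,0.0]
    - [0,0,7.0,-0.0072,-0.026,0,0.0]
    - [0,0,7.0,-0.0072,-0.026,0,0.0]
    - [0,0,7.0,-0.0072,-0.026,0,0.0]
    - [0,0,0,0,0,-0.01,0.0]

```text
time: 27.05
tool_pos: [0.4902, 0.087, 0.06]
tcp_rot: [-0.177, 3.136, -0.001]
ft_force: [-0.6, -0.1, -2.0]
opening: 0.271
finger_force: 40.0
```

Call:
step_arm:
  commands:
    - [0,0,0,0,0,0,0.0]
    - [0,0,0,0,0,0,0.0]

```text
time: 27.25
tool_pos: [0.4907, 0.0897, 0.0592]
tcp_rot: [0.17, -3.137, -0.0]
ft_force: [-0.2, 1.0, -1.7]
opening: 0.274
finger_force: 40.0
```

```bash
python3 -c "
from h import *
look()"
```

```text
tcp [0.4907 0.0897 0.0592] y ang 96.2 tilt -0.0002 F [-0.2  1.  -1.7] grip 40.0 25.0 t 27.25
```

Call:
step_arm:
  commands:
    - [0,0,0,-0.0012,-0.002,-0.01,0.0]
    - [0,0,0,0,0,0,0.0]
    - [0,0,0,0,0,-0.008,0.0]
    - [0,0,0,0,0,-0.008,0.0]
    - [0,0,0,0,0,-0.0065,0.0]
    - [0,0,0,0,0,0,0.0]
    - [0,0,0,0,0,0,0.0]

```text
time: 27.95
tool_pos: [0.4892, 0.0872, 0.0263]
tcp_rot: [0.172, -3.136, 0.0]
ft_force: [-0.2, 0.4, -1.9]
opening: 0.268
finger_force: 40.0
```

Call:
step_arm:
  commands:
    - [0,0,0,0,0,0,0.042]
    - [0,0,0,0,0,0,0.042]
    - [0,0,0,0,0,0,0.042]
    - [0,0,0,0,0,0.02,0.042]
    - [0,0,0,0,0,0.04,0.06]
    - [0,0,0,0.03,-0.033,0.04,0.06]
    - [0,0,0,0.03,-0.033,0.04,0.06]
    - [0,0,0,0.03,-0.033,0.01,0.06]

```text
time: 28.75
tool_pos: [0.5712, -0.0016, 0.1674]
tcp_rot: [-0.174, 3.132, -0.001]
ft_force: [1.6, -0.4, -0.7]
opening: 0.659
finger_force: 0.0
```

Call:
step_arm:
  commands:
    - [0,0,0,0,0,0,0.06]
    - [0,0,0,0,0,0,0.06]
    - [0,0,0,0,0,0,0.06]

```text
time: 29.05
tool_pos: [0.5684, -0.0004, 0.163]
tcp_rot: [0.173, -3.135, -0.001]
ft_force: [0.9, 0.4, 0.1]
opening: 0.653
finger_force: 0.0
```

```bash
python3 - <<'E'
from h import *
look()
im,d,P=snap("wrist");np.savez("w10.npz",im=im,d=d,**{k:P[k] for k in "KRt"})
cv2.imwrite("pics/w10.png",cv2.resize(im[:230],None,fx=1.5,fy=1.5))
im,hsv,W=load("w10.npz"); S=hsv[...,1]; H=hsv[...,0]; V=hsv[...,2]
c=np.array([.501,-.0197]); a=np.radians(6.1); q=(W[...,:2]-c)@np.array([[np.cos(a),-np.sin(a)],[np.sin(a),np.cos(a)]])
for y in(.108,.056,-.056,-.108):
    m=(abs(q[...,1]-y)<.022)&(abs(q[...,0])<.055)&(W[...,2]>.026)&(W[...,2]<.045)&(S<60)
    p=W[m].copy(); p[:,:2]=q[m]; rect(p,str(y))
    A=np.c_[p[:,:2],np.ones(len(p))]; print("  slope",np.linalg.lstsq(A,p[:,2],rcond=None)[0][:2].round(3))
E
```

```text
tcp [ 5.684e-01 -4.000e-04  1.630e-01] y ang 96.3 tilt -0.0005 F [0.9 0.4 0.1] grip 0.0 59.5 t 29.05
0.108 c [ -0.4 106.8] wh [25.1 89.3] ang 89.96 z [31.3 32.  32.6] 2108
  slope [-0.001  0.041]
0.056 c [-1.5 55.1] wh [88.6 24.8] ang 0.15 z [31.4 32.  32.6] 2052
  slope [-0.001  0.017]
-0.056 c [ -1.1 -56.5] wh [25.4 89.2] ang 89.82 z [31.3 32.  32.7] 2114
  slope [-0.    -0.029]
-0.108 c [   0.2 -108. ] wh [25.8 89.4] ang 89.97 z [31.3 32.  32.6] 2167
  slope [-0.001 -0.041]
```

View pics/w10.png

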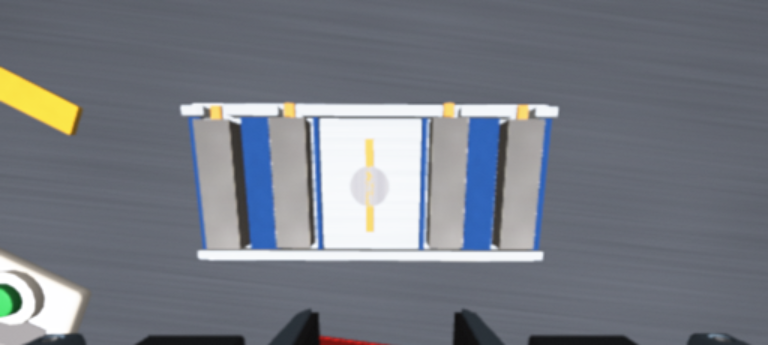

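Call:
step_arm:
  commands:
    - [0,0,-6.8,-0.007,-0.042,0.01,0.06]
    - [0,0,-6.8,-0.007,-0.042,0.01,0.06]
    - [0,0,-6.8,-0.007,-0.042,0,0.06]
    - [0,0,-6.8,-0.007,-0.042,0,0.06]
    - [0,0,0,-0.007,-0.042,0,0.06]
    - [0,0,0,-0.007,-0.042,0,0.06]
    - [0,0,0,-0.007,-0.042,0,0.06]
    - [0,0,0,-0.007,-0.036,0,0.06]

```text
time: 29.9
tool_pos: [0.5127, -0.3318, 0.1831]
tcp_rot: [-0.569, -3.089, -0.001]
ft_force: [1.9, 0.1, -0.7]
opening: 0.66
finger_force: 0.0
```

Call:
step_arm:
  commands:
    - [0,0,0,0,0,0,0.06]
    - [0,0,0,0,0,0,0.06]
    - [0,0,0,0,0,0,0.06]

```text
time: 30.2
tool_pos: [0.5134, -0.3294, 0.1832]
tcp_rot: [-0.568, -3.089, -0.001]
ft_force: [0.4, -0.3, 0.6]
opening: 0.66
finger_force: 0.0
```

```bash
cat >> h.py <<'E'
def clamp(fn,x0=.3,x1=.6,y0=-.48,y1=-.2):
    im,hsv,W=load(fn); H,S,V=[hsv[...,i] for i in range(3)]; b=box(W,x0,x1,y0,y1)
    rect(W[b&(H>18)&(H<34)&(S>140)&(W[...,2]>.02)&(W[...,2]<.08)],"arm")
    rect(W[b&(V<70)&(W[...,2]>.055)&(W[...,2]<.11)],"handle")
E
python3 - <<'E'
from h import *
look()
for n in("wrist","top"):
    im,d,P=snap(n);np.savez(n+"11.npz",im=im,d=d,**{k:P[k] for k in "KRt"});clamp(n+"11.npz")
clamp("top0.npz");clamp("scene0.npz")
for n in("wrist11","top11"):
    im,hsv,W=load(n+".npz"); H,S=hsv[...,0],hsv[...,1]; rect(W[box(W,.55,.7,-.36,-.2)&(H>45)&(H<85)&(S>110)],"green")
cv2.imwrite("pics/w11.png",cv2.resize(np.load("wrist11.npz")["im"][:230],None,fx=1.5,fy=1.5))
E
```

```text
tcp [ 0.5134 -0.3294  0.1832] y ang 69.15 tilt -0.0011 F [ 0.4 -0.3  0.6] grip 0.0 60.2 t 30.2
arm c [ 437.4 -333.6] wh [236.   19.8] ang 69.16 z [32.4 33.1 33.7] 3015
handle c [ 437.9 -333.1] wh [14.6 55.7] ang 69.1 z [61.9 62.7 63.4] 385Traceback (most recent call last):
  File "<stdin>", line 4, in <module>
  File "h.py", line 29, in clamp
    rect(W[b&(H>18)&(H<34)&(S>140)&(W[...,2]>.02)&(W[...,2]<.08)],"arm")
    ~~~~^^^^^^^^^^^^^^^^^^^^^^^^^^^^^^^^^^^^^^^^^^^^^^^^^^^^^^^^^^^^^^^^
  File "h.py", line 10, in rect
    q=(p[:,:2]*1000).astype(np.float32); c,wh,a=cv2.minAreaRect(q); print(n,"c",np.round(c,1),"wh",np.round(wh,1),"ang",round(a,2),"z",np.round(np.percentile(p[:,2],[20,50,80])*1000,1),len(p)); return c,wh,a
                                                                                                                                                ~~~~~~~~~~~~~^^^^^^^^^^^^^^^^^^^
    return _quantile_unchecked(
        a, q, axis, out, overwrite_input, method, keepdims, weights)
    return _ureduce(a,
                    func=_quantile_ureduce_func,
    ...<5 lines>...
                    overwrite_input=overwrite_input,
                    method=method)
    r = func(a, **kwargs)
    result = _quantile(arr,
                       quantiles=q,
    ...<2 lines>...
                       out=out,
                       weights=wgt)
    slices_having_nans = np.isnan(arr[-1, ...])
                                  ~~~^^^^^^^^^
IndexError: index -1 is out of bounds for axis 0 with size 0
```

```bash
python3 - <<'E'
from h import *
im,hsv,W=load("wrist11.npz"); H,S=hsv[...,0],hsv[...,1]
m=box(W,.38,.5,-.39,-.28)&((H<8)|(H>170))&(S>110); p=W[m]; 
q=p[:,:2]-[.4375,-.3335]
for s in(1,-1):
    k=q[:,1]*s>0; print(k.sum(),q[k].mean(0).round(4),np.degrees(np.arctan2(*q[k].mean(0)[::-1])).round(1),p[k,2].mean().round(4))
cv2.imwrite("pics/w11.png",cv2.resize(im[:200,150:400],None,fx=2.4,fy=2.4))
E
```

```text
32 [-0.0021  0.0285] 94.3 0.0925
23 [ 0.0048 -0.0292] -80.7 0.0338
```

View pics/w11.png

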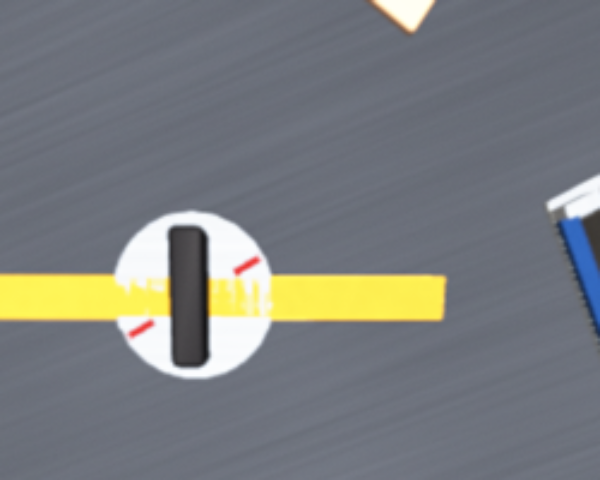

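Call:
step_arm:
  commands:
    - [0,0,0,-0.025,-0.0014,-0.03,0.045]
    - [0,0,0,-0.025,-0.0014,-0.03,0.045]
    - [0,0,0,-0.0259,-0.0013,-0.03,0.045]
    - [0,0,0,0,0,0,0.045]
    - [0,0,0,0,0,0,0.045]
    - [0,0,0,0,0,0,0.045]
  newtons: 60

```text
time: 30.9
tool_pos: [0.439, -0.3353, 0.0945]
tcp_rot: [0.568, 3.088, -0.002]
ft_force: [0.2, -0.3, 0.0]
opening: 0.494
finger_force: 0.0
```

Call:
step_arm:
  commands:
    - [0,0,0,-0.0015,0.0018,-0.0165,0.045]
    - [0,0,0,0,0,-0.0165,0.045]
    - [0,0,0,0,0,-0.0165,0.045]
    - [0,0,0,0,0,0,0.045]
    - [0,0,0,0,0,0,0.0]
    - [0,0,0,0,0,0,0.0]
    - [0,0,0,0,0,0,0.0]
    - [0,0,0,0,0,0,0.0]

```text
time: 31.7
tool_pos: [0.4364, -0.3334, 0.0447]
tcp_rot: [0.57, 3.089, -0.001]
ft_force: [0.1, -0.1, 1.7]
opening: 0.176
finger_force: 6.4
```

Call:
step_arm:
  commands:
    - [0,0,0,0,0,0,0.0]
    - [0,0,0,0,0,0,0.0]
    - [0,0,0,0,0,0.02,0.0]
    - [0,0,0,0,0,0.03,0.0]
    - [0,0,0,0,0,0.02,0.0]
    - [0,0,0,0,0,0,0.0]
    - [0,0,0,0,0,0,0.0]

```text
time: 32.4
tool_pos: [0.4359, -0.3331, 0.1137]
tcp_rot: [0.57, 3.089, -0.0]
ft_force: [-0.3, 0.8, -3.9]
opening: 0.172
finger_force: 60.0
```

```bash
python3 - <<'E'
from h import *
look()
E
```

```text
tcp [ 0.4359 -0.3331  0.1137] y ang 69.08 tilt -0.0001 F [-0.3  0.8 -3.9] grip 60.0 15.7 t 32.4
```

Call:
step_arm:
  commands:
    - [0,0,-7.75,0.0054,0.026,0,0.0]
    - [0,0,-7.75,0.0054,0.026,0,0.0]
    - [0,0,-7.75,0.0054,0.026,0,0.0]
    - [0,0,-7.75,0.0054,0.026,0,0.0]
    - [0,0,-7.75,0.0054,0.026,0,0.0]
    - [0,0,-7.75,0.0054,0.026,0,0.0]
    - [0,0,-7.75,0.0054,0.026,0,0.0]
    - [0,0,-7.75,0.0054,0.026,0,0.0]

```text
time: 33.2
tool_pos: [0.4785, -0.1238, 0.1126]
tcp_rot: [-2.085, -2.347, 0.001]
ft_force: [0.7, -1.1, -4.0]
opening: 0.173
finger_force: 60.0
```

Call:
step_arm:
  commands:
    - [0,0,-7.75,0.0054,0.026,0,0.0]
    - [0,0,-7.75,0.0054,0.026,0,0.0]
    - [0,0,-7.75,0.0054,0.026,0,0.0]
    - [0,0,-7.75,0.0054,0.026,0,0.0]
    - [0,0,0,0,0,0,0.0]
    - [0,0,0,0,0,0,0.0]
    - [0,0,0,0,0,0,0.0]

```text
time: 33.9
tool_pos: [0.5003, -0.0217, 0.1133]
tcp_rot: [-2.631, -1.715, 0.002]
ft_force: [-0.3, -0.1, -3.1]
opening: 0.168
finger_force: 60.0
```

```bash
python3 - <<'E'
from h import *
s=look()
im,d,P=snap("wrist");np.savez("w12.npz",im=im,d=d,**{k:P[k] for k in "KRt"})
im,d,P=snap("scene");np.savez("s12.npz",im=im,d=d,**{k:P[k] for k in "KRt"})
for f in("w12","s12"):
    im,hsv,W=load(f+".npz"); H,S=hsv[...,0],hsv[...,1]
    m=box(W,.3,.7,-.2,.2)&(H>20)&(H<34)&(S>140)&(W[...,2]>.08)&(W[...,2]<.12); rect(W[m],f+" arm")
    m=box(W,.3,.7,-.2,.2)&(W[...,2]>.084)&(W[...,2]<.112)&(S<60); rect(W[m],f+" collar")
im=np.load("w12.npz")["im"]; cv2.imwrite("pics/w12b.png",im)
E
```

```text
tcp [ 0.5003 -0.0217  0.1133] y ang 336.18 tilt 0.0017 F [-0.3 -0.1 -3.1] grip 60.0 15.3 t 33.9
w12 arm c [499.1 -23.6] wh [ 20.1 236.3] ang 66.21 z [101.1 101.7 102.2] 4238
w12 collar c [515.2  -7.7] wh [33.3 90.4] ang 66.28 z [101.1 101.7 102.3] 2580
s12 arm c [519.3 -34.7] wh [ 20.  189.4] ang 67.61 z [ 99.4 101.1 103. ] 174
s12 collar c [523.4 -37.4] wh [ 53.8 122.1] ang 84.18 z [ 97.7 100.9 103.3] 149
```

View pics/w12b.png

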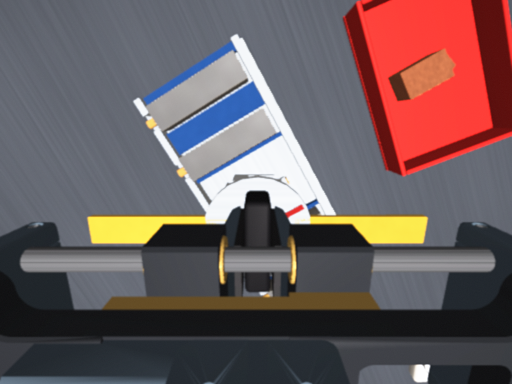

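Call:
step_arm:
  commands:
    - [0,0,0,0.0018,0.0037,-0.01,0.0]
    - [0,0,0,0,0,-0.01,0.0]
    - [0,0,0,0,0,-0.009,0.0]
    - [0,0,0,0,0,0,0.0]
    - [0,0,0,0,0,0,0.0]
    - [0,0,0,0,0,0,0.0]

```text
time: 34.6
tool_pos: [0.5027, -0.0175, 0.0851]
tcp_rot: [2.633, 1.713, 0.0]
ft_force: [0.6, 0.8, -3.8]
opening: 0.172
finger_force: 60.0
```

```bash
python3 - <<'E'
from h import *
s=look()
im,d,P=snap("wrist");np.savez("w13.npz",im=im,d=d,**{k:P[k] for k in "KRt"})
im,hsv,W=load("w13.npz"); H,S=hsv[...,0],hsv[...,1]
m=box(W,.3,.7,-.2,.2)&(H>20)&(H<34)&(S>140)&(W[...,2]>.05)&(W[...,2]<.09); rect(W[m],"arm")
E
```

```text
tcp [ 0.5027 -0.0175  0.0851] y ang 336.09 tilt 0.0002 F [ 0.6  0.8 -3.8] grip 60.0 15.7 t 34.6
arm c [501.4 -19.4] wh [ 20.5 235.9] ang 66.21 z [73.  73.6 74.1] 4318
```

Centred at (501.4, -19.4) against a target of (501.0, -19.7). I'll lower it slowly.

Call:
step_arm:
  commands:
    - [0,0,0,-0.0004,-0.0003,-0.006,0.0]
    - [0,0,0,0,0,-0.006,0.0]
    - [0,0,0,0,0,0,0.0]
    - [0,0,0,0,0,0,0.0]

```text
time: 35.05
tool_pos: [0.502, -0.0178, 0.0728]
tcp_rot: [-2.633, -1.713, 0.001]
ft_force: [0.7, 0.5, -3.6]
opening: 0.167
finger_force: 60.0
```

Call:
step_arm:
  commands:
    - [0,0,0,0,0,-0.004,0.0]
    - [0,0,0,0,0,-0.004,0.0]
    - [0,0,0,0,0,-0.003,0.0]
    - [0,0,0,0,0,0,0.0]
    - [0,0,0,0,0,0,0.0]

```text
time: 35.55
tool_pos: [0.5022, -0.0178, 0.0619]
tcp_rot: [-2.633, -1.713, 0.0]
ft_force: [1.0, -0.2, -3.1]
opening: 0.173
finger_force: 60.0
```

Call:
step_arm:
  commands:
    - [0,0,-4,0.0,-0.0001,0,0.0]
    - [0,0,-6,0.0001,-0.0002,0,0.0]
    - [0,0,-6,0.0001,-0.0002,0,0.0]
    - [0,0,0,0,0,0,0.0]
    - [0,0,0,0,0,0,0.0]

```text
time: 36.05
tool_pos: [0.5025, -0.0183, 0.0621]
tcp_rot: [2.844, 1.334, 0.0]
ft_force: [-0.5, -1.0, -3.8]
opening: 0.171
finger_force: 60.0
```

```bash
cat >> h.py <<'E'
def armloc(tag):
    s=look(); print("torque",s["wrist_torque"].round(2))
    im,d,P=snap("wrist");np.savez(tag+".npz",im=im,d=d,**{k:P[k] for k in "KRt"})
    im,hsv,W=load(tag+".npz"); H,S=hsv[...,0],hsv[...,1]
    m=box(W,.3,.7,-.2,.2)&(H>20)&(H<34)&(S>140)&(W[...,2]>.034)&(W[...,2]<.09); return rect(W[m],"arm")
E
python3 -c "
from h import *
armloc('w14')"
```

```text
tcp [ 0.5025 -0.0183  0.0621] y ang 320.27 tilt 0.0002 F [-0.5 -1.  -3.8] grip 60.0 15.6 t 36.05
torque [-0.09  0.12 -0.06]
arm c [500.8 -20.1] wh [ 20.5 235.6] ang 50.34 z [50.  50.5 51. ] 4198
```

Call:
step_arm:
  commands:
    - [0,0,-6.5,0.0001,-0.0002,0,0.0]
    - [0,0,-6.5,0.0001,-0.0002,0,0.0]
    - [0,0,-6.5,0.0001,-0.0002,0,0.0]
    - [0,0,-6.5,0.0001,-0.0002,0,0.0]
    - [0,0,-6.5,0.0001,-0.0002,0,0.0]
    - [0,0,-6.5,0.0001,-0.0002,0,0.0]
    - [0,0,0,0,0,0,0.0]
    - [0,0,0,0,0,0,0.0]

```text
time: 36.9
tool_pos: [0.503, -0.0195, 0.062]
tcp_rot: [3.126, 0.311, 0.0]
ft_force: [-0.4, -0.6, -3.6]
opening: 0.169
finger_force: 60.0
```

Call:
step_arm:
  commands:
    - [0,0,-3,0,0,0,0.0]
    - [0,0,-2,0,0,0,0.0]
    - [0,0,0,0,0,0,0.0]

```text
time: 37.2
tool_pos: [0.503, -0.0195, 0.062]
tcp_rot: [-3.137, -0.171, -0.0]
ft_force: [-0.2, -0.5, -3.7]
opening: 0.173
finger_force: 60.0
```

```bash
python3 -c "
from h import *
armloc('w15')"
```

```text
tcp [ 0.503  -0.0195  0.062 ] y ang 276.25 tilt -0.0 F [-0.2 -0.5 -3.7] grip 60.0 15.7 t 37.2
torque [-0.09  0.12 -0.02]
arm c [500.8 -20.2] wh [ 20.3 236.1] ang 6.21 z [49.9 50.4 50.9] 4226
```

Call:
step_arm:
  commands:
    - [0,0,-0.1,0,0,-0.003,0.0]
    - [0,0,0,0,0,-0.003,0.0]
    - [0,0,0,0,0,-0.003,0.0]
    - [0,0,0,0,0,0,0.0]
    - [0,0,0,0,0,0,0.0]

```text
time: 37.75
tool_pos: [0.5032, -0.0196, 0.0527]
tcp_rot: [3.137, 0.165, 0.0]
ft_force: [3.7, -2.4, -10.3]
opening: 0.17
finger_force: 60.0
```

```bash
python3 -c "
from h import *
armloc('w16')"
```

```text
tcp [ 0.5032 -0.0196  0.0527] y ang 276.02 tilt 0.0001 F [  3.7  -2.4 -10.3] grip 60.0 15.5 t 37.75
torque [-0.46 -0.42  0.1 ]
arm c [505.4 -19.9] wh [ 29.4 236.3] ang 6.07 z [40.5 41.  41.6] 4268
```

Call:
step_arm:
  commands:
    - [0,0,0,0,0,0,0.04]
    - [0,0,0,0,0,0,0.04]
    - [0,0,0,0,0,0,0.04]
    - [0,0,0,0,0,0.02,0.04]
    - [0,0,0,0,0,0.04,0.04]
    - [0,0,0,0,0,0.04,0.04]
    - [0,0,0,0.0,-0.04,0.02,0]
    - [0,0,0,0.005,-0.045,0,0]

```text
time: 38.6
tool_pos: [0.5091, -0.1048, 0.1763]
tcp_rot: [3.135, 0.169, 0.007]
ft_force: [0.3, -0.0, -0.7]
opening: 0.296
finger_force: 0.0
```

Call:
step_arm:
  commands:
    - [0,0,0,0.01,-0.045,0,0]
    - [0,0,0,0.01,-0.045,0,0]
    - [0,0,0,0.01,-0.045,0,0]
    - [0,0,0,0.005,-0.045,0,0]
    - [0,0,0,0,0,0,0]
    - [0,0,0,0,0,0,0]
    - [0,0,0,0,0,0,0]

```text
time: 39.3
tool_pos: [0.5427, -0.2835, 0.1729]
tcp_rot: [-3.137, -0.165, 0.001]
ft_force: [0.2, -0.6, -0.1]
opening: 0.002
finger_force: 0.0
```

```bash
python3 - <<'E'
from h import *
look()
im,d,P=snap("wrist");np.savez("w17.npz",im=im,d=d,**{k:P[k] for k in "KRt"})
im2,d,P=snap("top");np.savez("t17.npz",im=im2,d=d,**{k:P[k] for k in "KRt"})
for f in("w17","t17"):
    i,hsv,W=load(f+".npz"); H,S,V=hsv[...,0],hsv[...,1],hsv[...,2]; m=box(W,.55,.7,-.36,-.2)&(H>45)&(H<85)&(S>110)
    if m.any(): rect(W[m],f+" green"); rect(W[m&(V>150)],f+" bright")
    m=box(W,.35,.65,-.2,.2)&(H>20)&(H<34)&(S>140)&(W[...,2]>.036)&(W[...,2]<.09)
    if m.any(): rect(W[m],f+" arm")
cv2.imwrite("pics/m17.png",np.vstack([cv2.resize(im[:220],(600,258)),cv2.resize(im2[110:270,200:420],(600,300))]))
E
```

```text
tcp [ 0.5427 -0.2835  0.1729] y ang 276.01 tilt 0.0009 F [ 0.2 -0.6 -0.1] grip 0.0 0.2 t 39.3
w17 green c [ 614.3 -287.3] wh [21.6 22.4] ang 6.11 z [40.3 41.  41.7] 373
w17 bright c [ 614.3 -287.3] wh [21.6 22.4] ang 6.11 z [40.3 41.  41.7] 373
w17 arm c [507.5 -82.2] wh [ 19.7 112.7] ang 5.97 z [40.5 41.1 41.6] 1565
```

View pics/m17.png

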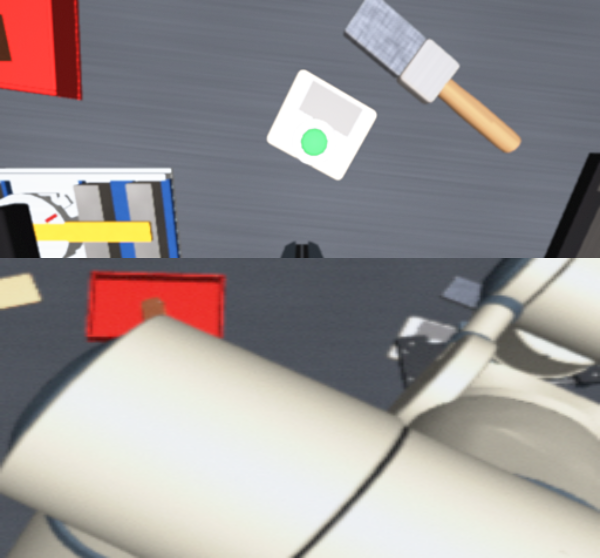

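Call:
step_arm:
  commands:
    - [0,0,0,0.024,-0.0013,-0.03,0]
    - [0,0,0,0.024,-0.0013,-0.03,0]
    - [0,0,0,0.0236,-0.0012,-0.03,0]
    - [0,0,0,0,0,-0.02,0]
    - [0,0,0,0,0,0,0]
    - [0,0,0,0,0,0,0]
    - [0,0,0,0,0,0,0]

```text
time: 40.1
tool_pos: [0.615, -0.2884, 0.0647]
tcp_rot: [3.136, 0.165, 0.002]
ft_force: [0.5, 0.1, -0.3]
opening: 0.005
finger_force: 0.0
```

Call:
step_arm:
  commands:
    - [0,0,0,-0.0007,0.001,-0.014,0]
    - [0,0,0,0,0,-0.004,0]
    - [0,0,0,0,0,-0.002,0]
    - [0,0,0,0,0,-0.001,0]
    - [0,0,0,0,0,0,0]

```text
time: 40.6
tool_pos: [0.6137, -0.2872, 0.0423]
tcp_rot: [-3.137, -0.164, 0.0]
ft_force: [-1.6, 2.1, 4.4]
opening: 0.002
finger_force: 2.4
```

Call:
step_arm:
  commands:
    - [0,0,0,0,0,-0.001,0]
    - [0,0,0,0,0,0,0]

```text
time: 40.8
tool_pos: [0.6138, -0.2872, 0.0421]
tcp_rot: [3.137, 0.164, 0.0]
ft_force: [-5.4, 2.1, 15.5]
opening: -0.002
finger_force: 7.8
```

Call:
step_arm:
  commands:
    - [0,0,0,0,0,0.01,0]
    - [0,0,0,0,0,0.03,0]
    - [0,0,0,0,0,0.05,0]
    - [0,0,0,-0.03,-0.02,0.05,0]
    - [0,0,0,-0.03,-0.04,0.03,0]
    - [0,0,0,-0.03,-0.04,0,0]
    - [0,0,0,0,-0.04,0,0]
    - [0,0,0,0,-0.04,0,0]

```text
time: 41.6
tool_pos: [0.5328, -0.4594, 0.1983]
tcp_rot: [3.137, 0.163, 0.001]
ft_force: [1.1, -0.6, 0.6]
opening: 0.009
finger_force: 0.0
```

Call:
step_arm:
  commands:
    - [0,0,0,-0.02,-0.04,0,0]
    - [0,0,0,-0.02,-0.04,0,0]
    - [0,0,0,-0.02,-0.04,0,0]
    - [0,0,0,0,0,0,0]
    - [0,0,0,0,0,0,0]

```text
time: 42.1
tool_pos: [0.473, -0.5786, 0.1971]
tcp_rot: [-3.137, -0.161, 0.0]
ft_force: [0.4, 0.6, -0.9]
opening: 0.009
finger_force: 0.0
```

```bash
python3 - <<'E'
from h import *
look()
im,d,P=snap("scene");np.savez("s18.npz",im=im,d=d,**{k:P[k] for k in "KRt"})
im2,d,P=snap("top");np.savez("t18.npz",im=im2,d=d,**{k:P[k] for k in "KRt"})
for f in("s18","t18"):
    i,hsv,W=load(f+".npz"); H,S,V=hsv[...,0],hsv[...,1],hsv[...,2]
    m=box(W,.55,.7,-.36,-.2)&(H>45)&(H<85)&(S>110); m.any() and rect(W[m],f+" green")
    m=box(W,.35,.65,-.2,.2)&(H>20)&(H<34)&(S>140)&(W[...,2]>.03); m.any() and rect(W[m],f+" arm")
cv2.imwrite("pics/m18.png",np.vstack([cv2.resize(im2[60:300,60:440],(480,303)),cv2.resize(im[165:325,130:400],(480,285))]))
E
```

```text
tcp [ 0.473  -0.5786  0.1971] y ang 275.88 tilt 0.0002 F [ 0.4  0.6 -0.9] grip 0.0 0.8 t 42.1
s18 green c [ 617.  -288.1] wh [18.2 18.8] ang 30.51 z [38.  40.4 42.8] 53
s18 arm c [501.1 -19.9] wh [ 20.2 239. ] ang 6.15 z [38.7 40.7 42.4] 347
t18 green c [ 614.  -284.6] wh [18.9 20.9] ang 44.56 z [37.8 40.4 42.4] 43
t18 arm c [500.8 -19.5] wh [ 21.6 234.4] ang 5.92 z [38.3 40.3 42.3] 351
```

View pics/m18.png

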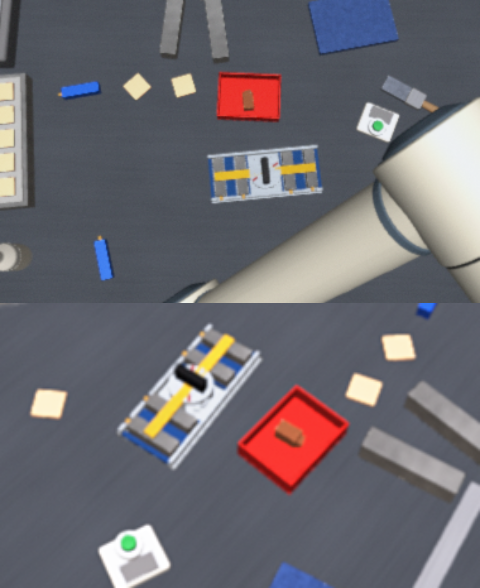

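The pictures show all four bars home and the chip in the bin. The clamp is locked along the tray's y at (0.501, -0.020), 8 mm high. The button bottomed out at 15 N and is up again, and the arm is clear, so I'm handing in.

```bash
python3 -c "
from station import hand_in
print(hand_in())"
```

```text
the job is handed in; nothing more can be done
None
```

I handed the job in after about 42 s of robot time: the only leftover piece is in the red bin, all four bars are flat in their pockets with studs in the front slots, the hold-down is locked, and the green button was pressed after that and came back up; the hand-in gave no verdict.

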